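# Rack the cube tins mouth down for the washer and clamp the hold-down lid

### The arm

A 6-joint arm with a two-finger parallel gripper is mounted at the origin on the work surface. World frame = base frame: x ahead of the robot, y to its left, z up, the work surface at z = 0. Lengths are in m, angles in rad, forces in N, time in s.
With the tool pointing down it reaches from about 0.35 to 0.8 m from the base axis. Payload 7.3 kg.
Tool frame: the origin (TCP) lies between the finger pads; the fingertips stand 25 mm ahead of it and the grasp point (between the pads) lies 6 mm ahead of it (r.tip_extent is the distance from the TCP to the fingertips, in m); z points along the fingers, y is the direction in which the jaws open and shut (so a half turn about z gives the same grasp; the last joint's range is limited). The gripper opens to 85 mm and grips with 20 to 120 N. Pads are 22 mm wide; open, the fingers measure 114 mm over their backs; the gripper's body (76 mm by 85 mm) begins 54 mm behind the grasp point. The pads swing forward as they close: fully open they stand 13 mm farther back than shut.
Start: joints at [-1.259, 0.342, 1.524, -0, 1.275, -0.146], TCP at [0.232, -0.471, 0.256] pointing down, gripper open.
Joint ranges: [-2.53, 2.53], [-0.77, 2.02], [0.04, 2.7], [-1, 4.14], [0.28, 2.66], [-3.11, 3.11]. Speed limits (rad/s): [2.57, 2.57, 3.14, 3.14, 3.14, 3.14].

### API

Orientations are given as a unit quaternion [x, y, z, w].
In Python, from workcell import r, command_gripper, optics gives the robot as it stands. The module is installed in compiled form; this text tells all that it offers. Calls block until the motion is done:
- r.reach(position, orientation): joint-space move of the TCP to a pose.
- r.move_straight(position, orientation=None, speed=0.15, max_force=None): straight line of the TCP; orientation=None keeps the orientation; speed is the mean speed in m/s. With max_force (N) it stops when the force on the tool has changed by that much, and returns True; else False.
- r.movej(angles): joint-space move.
- command_gripper(opening, force=None): finger opening in m; force is the grip in N (None keeps the last); returns when the fingers have stopped.
- r.hold(seconds).
- r.solve_ik(position, orientation): joint angles nearest the present ones, or None.
- r.read_state(): the state.
- optics.get_image(name): name is "scene" or "top"; returns (picture, depth): 384x512x3 uint8, red, green, blue; 384x512 float32, m along the optical axis (not along the pixel's ray), 0 where there is no reading.
- optics.camera_model(name): a dict with "K" (3x3 intrinsics, pixels), "k1" (the pictures are not rectified: a ray, as slopes to the right and down, at radius r is drawn at 1 + k1 r^2 times it, then the intrinsics apply), "R" (3x3) and "t" (3): a world point X has camera coordinates R X + t. Camera axes: x right, y down, z forward; pixel columns grow to the right and rows downward; lengths in m; the calibration is good to about 2 mm. A picture is of the moment at which its call begins. camera_model takes no time and is no camera call.
A pose or a line that the arm cannot do raises r.PlanningError and nothing moves.
- r.finish_job(): hands the job in, once; it reports no verdict.
The state is a dict: "time_s": time; "joint_positions": joint angles; "dq": joint speeds; "tau": joint torques, N m; "eef_pos": TCP position; "eef_rot": TCP orientation; "contact_force": force on the tool from outside, world axes, zero at the start; "torque": the same for the moment, N m; "grip_width": finger opening in m.
Only numpy, scipy, OpenCV 4.12 (cv2) and the standard library are available. Lean on these libraries where they do the work, as an engineer would, in place of code of your own. Each camera call takes 0.05 s, during which the arm holds its last target.

### The job

Get the used cube tins ready for the dishwasher: set every tin in the wash basket mouth down, one to a pocket and flat on the pocket floor. Then put the wire hold-down lid on the basket, handle up, rim over both tall ends, and turn both quarter-turn cams fully closed so that they draw it down tight. Do not disturb the bowl, the timer or the pastry brush.

Things in the scene. Friction and masses are not known exactly. Their poses are not given: they have to be found in the camera images.
- rack: steel wash basket, fixed; origin at the centre of its underside. 170 mm (x) by 214 mm (y). Side walls and dividers 26 mm high. End walls at y = +-65 to 74 mm, 170 mm long, each crowned by a sprung rubber buffer, top 66 mm high when free; the lid rests on these. A cam outside each end at x = 0, y = +-95 mm. Pockets at x = +-47, y = +-34 mm; 34 mm wide flat channel between the rows
- pocket0 (a point): centre of the floor of a pocket (+x +y corner), 12 mm above the bench, axes as the basket's; pocket 60 x 60 mm, 14 mm deep: a seated tin stands 32 mm proud of the dividers, with room for fingers on its two sides along the basket's x
- pocket1 (a point): centre of the floor of a pocket (+x -y corner), 12 mm above the bench, axes as the basket's; pocket 60 x 60 mm, 14 mm deep: a seated tin stands 32 mm proud of the dividers, with room for fingers on its two sides along the basket's x
- pocket2 (a point): centre of the floor of a pocket (-x +y corner), 12 mm above the bench, axes as the basket's; pocket 60 x 60 mm, 14 mm deep: a seated tin stands 32 mm proud of the dividers, with room for fingers on its two sides along the basket's x
- pocket3 (a point): centre of the floor of a pocket (-x -y corner), 12 mm above the bench, axes as the basket's; pocket 60 x 60 mm, 14 mm deep: a seated tin stands 32 mm proud of the dividers, with room for fingers on its two sides along the basket's x
- tin1_c (a point): one of up to four identical plain steel cube tins (some may be absent): square open box, 52 x 52 mm outside, 46 mm from closed base to open mouth, walls 2 mm, about 80 g. This point is its centre, half-way up; z points from the closed base out through the mouth, x and y are square to the walls. Starts lying on a side wall
- tin2_c (a point): one of up to four identical plain steel cube tins (some may be absent): square open box, 52 x 52 mm outside, 46 mm from closed base to open mouth, walls 2 mm, about 80 g. This point is its centre, half-way up; z points from the closed base out through the mouth, x and y are square to the walls. Starts lying on a side wall
- tin3_c (a point): one of up to four identical plain steel cube tins (some may be absent): square open box, 52 x 52 mm outside, 46 mm from closed base to open mouth, walls 2 mm, about 80 g. This point is its centre, half-way up; z points from the closed base out through the mouth, x and y are square to the walls. Starts mouth up
- tin4_c (a point): one of up to four identical plain steel cube tins (some may be absent): square open box, 52 x 52 mm outside, 46 mm from closed base to open mouth, walls 2 mm, about 80 g. This point is its centre, half-way up; z points from the closed base out through the mouth, x and y are square to the walls. Starts mouth down
- lid_handle (a point): centre of the lid's grip bar, 33 mm above lid_c: black bar 76 mm long (lid's y), 14 mm wide (x), 14 mm high, with 23 mm free under it, on two legs; z points up when the lid is right way up
- lid_c (a point): centre of the wire lid, level with the face that rests on the buffers. 180 (x) by 162 mm (y), 0.3 kg; rim reaches 12 mm below this level, top 3 mm above. On the basket its x and y lie along the basket's (either way round), rim outside the end walls with 4 mm play in y and 2 mm in x; this point is 65 mm above the bench resting on the buffers, 62 mm when the cams have drawn it down
- cam_a (a joint): quarter-turn cam at the basket's +y end: 0 open (fin and nose along the basket's x, nose to +x, clear of the lid); grows clockwise from above to 1.571 fully closed (nose to -y, over the lid's edge). Turning it lowers the cam 6 mm and presses the lid 3 mm down on its buffer (about 5 N); 0.06 N m of friction holds it where it is left
- cam_b (a joint): the same cam at the basket's -y end: 0 open (nose to the basket's -x), clockwise from above to 1.571 closed (nose to +y, over the lid's edge)
- cam_a_grip (a point): mid-height of cam_a's upright fin, on its turning axis, 91 mm above the bench when open: fin 44 mm long (this point's x, the way the nose points), 11 mm thick, from 14 mm below to 12 mm above this point; the nose under the fin reaches 31 mm from the axis
- cam_b_grip (a point): the same point of cam_b
- bowl: bystander: small white bowl, 110 mm across, 50 mm high; origin under its centre
- timer: bystander: small white kitchen timer, 62 x 72 x 18 mm; origin under its centre
- pastry_brush: bystander: pastry brush 220 mm long lying along its x; origin at its underside
Not all that is in view belongs to the job. What is shaped like the part that bears lid_handle but green or orange is not meant.

How it is judged:
By the outcome, as a careful person would: the job done as asked, in the order asked, and still so for the second after the job is handed in, with the robot touching nothing.
Of tin1, tin2, tin3, tin4 only 3 to 4 are there at a start; the rules pass over those that are not, and their reading is None.
At some moment in a run one of tin1, tin2, tin3, tin4 may be knocked a few centimetres aside while the robot is not near it.
Once in a run the grip may slacken for a moment while it holds something.
It also fails if it takes over 210 s, if anything falls off the work surface, if the arm or the gripper's body presses on something with over 40 N, if the wrist force passes 120 N, or if a joint passes its speed limit or range.

## Working session

There is one attempt and no reset: what is moved stays moved. The work goes in short steps, each a Python script; the robot and the scene stay as the last script left them, time stands still between calls to the robot, and variables do not carry over. Pictures are saved under pics/ and viewed, and the job is handed in when it is done.

```bash
mkdir -p pics; cat > h.py <<'E'
import numpy as np, cv2
from workcell import r, command_gripper, optics
from scipy.spatial.transform import Rotation as Rn
def snap(n):
    im,d=optics.get_image(n); m=optics.camera_model(n)
    return im,d,m
def cloud(d,m):
    h,w=d.shape; u,v=np.meshgrid(np.arange(w),np.arange(h))
    K=np.array(m['K']);k1=m['k1']
    xd=(u-K[0,2])/K[0,0]; yd=(v-K[1,2])/K[1,1]
    x,y=xd.copy(),yd.copy()
    for _ in range(8):
        s=1+k1*(x*x+y*y); x=xd/s;y=yd/s
    P=np.stack([x*d,y*d,d],-1)
    W=(P-np.array(m['t']))@np.array(m['R'])
    W[d==0]=np.nan
    return W
def proj(X,m):
    p=np.array(m['R'])@np.array(X)+np.array(m['t']); x,y=p[:2]/p[2]; s=1+m['k1']*(x*x+y*y); K=np.array(m['K'])
    return K[0,0]*x*s+K[0,2],K[1,1]*y*s+K[1,2]
def save(im,fn,box=None,sc=1):
    if box: im=im[box[1]:box[3],box[0]:box[2]]
    im=cv2.resize(im,None,fx=sc,fy=sc,interpolation=cv2.INTER_CUBIC)
    cv2.imwrite('pics/'+fn,im[:,:,::-1])
E
python3 - <<'E'
from h import *
for n in('top','scene'):
    im,d,m=snap(n); save(im,n+'0.png',sc=1.5); np.savez(n+'0.npz',im=im,d=d); print(n,m); 
print(r.read_state(), r.tip_extent)
E
```

```text
top {'K': array([[463.92058696,   0.        , 252.21646721],
       [  0.        , 463.92058696, 192.03988609],
       [  0.        ,   0.        ,   1.        ]]), 'k1': -0.06850198753543138, 'R': array([[-0.02228267, -0.9996995 , -0.01021724],
       [-0.99692553,  0.02298642, -0.0749073 ],
       [ 0.07511965,  0.00851669, -0.99713816]]), 't': array([-0.03197624,  0.4957664 ,  1.58859623])}
scene {'K': array([[425.23314494,   0.        , 251.68766427],
       [  0.        , 425.23314494, 192.78392456],
       [  0.        ,   0.        ,   1.        ]]), 'k1': -0.0899310472891758, 'R': array([[ 0.40376679,  0.91486132, -0.00106549],
       [ 0.75045532, -0.33187316, -0.57155666],
       [-0.52324869,  0.229976  , -0.82056191]]), 't': array([-0.15409816, -0.34734726,  1.800802  ])}
{'time_s': 0.1, 'joint_positions': array([-1.25899667e+00,  3.42657761e-01,  1.52491713e+00, -1.78271035e-05,
        1.27539398e+00, -1.46005544e-01]), 'dq': array([-5.45257387e-04, -1.12633775e-05, -1.37240102e-03,  1.53123136e-04,
       -3.63395079e-05,  5.46994009e-04]), 'tau': array([ 1.84738827e-03, -4.34449160e+01, -2.46490735e+01, -1.02367737e-04,
        4.68187136e-03, -1.68831656e-05]), 'eef_pos': array([ 0.23195339, -0.47062384,  0.25569451]), 'eef_rot': array([ 9.73915170e-01,  2.26911365e-01, -6.54732366e-05, -6.85039344e-04]), 'contact_force': array([-0.09466284, -0.46211205,  0.55652512]), 'torque': array([-0.01813491,  0.01651645,  0.01199813]), 'grip_width': 0.0854426320625671} 0.025
```

View pics/top0.png

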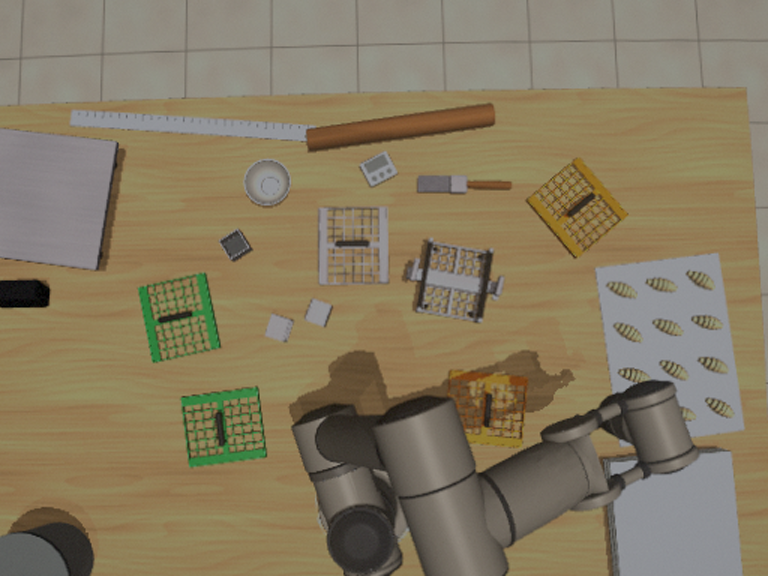

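View pics/scene0.png

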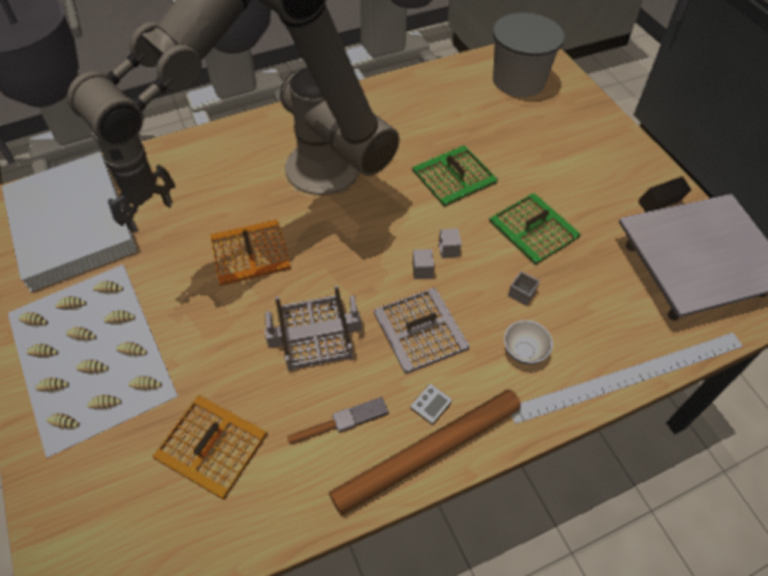

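Lid candidates in the top picture (768-wide): green (180,318) and (224,427), orange (577,205) and (487,407), and steel/grey (353,245). I choose the grey one. Tin candidates are (235,245), (279,328) and (318,312). I'll check both choices in close crops.

```bash
python3 - <<'E'
from h import *
t=np.load('top0.npz');s=np.load('scene0.npz')
save(t['im'],'topcrop.png',(135,125,345,225),3.8)
save(s['im'],'scenecrop.png',(165,140,370,255),3.8)
W=cloud(t['d'],optics.camera_model('top')); 
Z=W[...,2]; c=np.clip((Z+0.01)/0.11*255,0,255); c=np.nan_to_num(c).astype(np.uint8)
save(cv2.applyColorMap(c,cv2.COLORMAP_JET)[:,:,::-1],'topz.png',(135,125,345,225),3.8)
# bench height check
for u,v in [(200,150),(250,215),(150,180),(300,215)]: print(W[v,u])
for n,(u,v) in dict(tA=(156,163),tB=(186,218),tC=(212,208),lid=(235,162),rack=(303,188)).items(): print(n,W[v,u])
E
```

```text
[6.49598079e-01 1.38253338e-01 2.53698069e-04]
[ 0.4162723  -0.03342689 -0.00640011]
[0.54699684 0.3162939  0.00228364]
[ 4.12121898e-01 -2.08033450e-01 -3.39431111e-04]
tA [0.60701144 0.29484827 0.00133536]
tB [0.40930185 0.1821617  0.05580093]
tC [0.44131864 0.09392903 0.05200144]
lid [nan nan nan]
rack [ 0.5042752  -0.21869098  0.02600252]
```

View pics/topcrop.png

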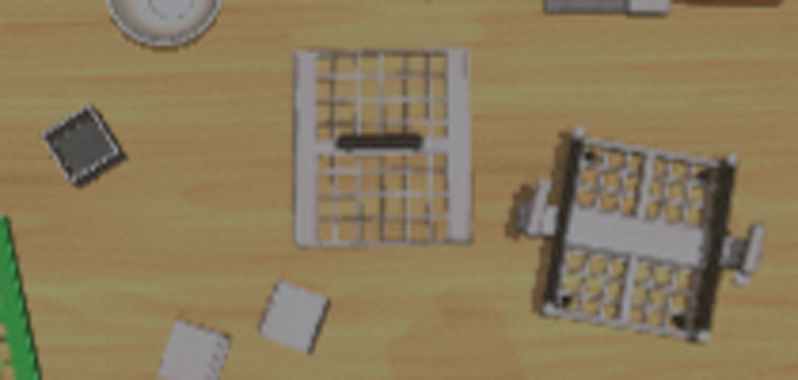

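View pics/scenecrop.png

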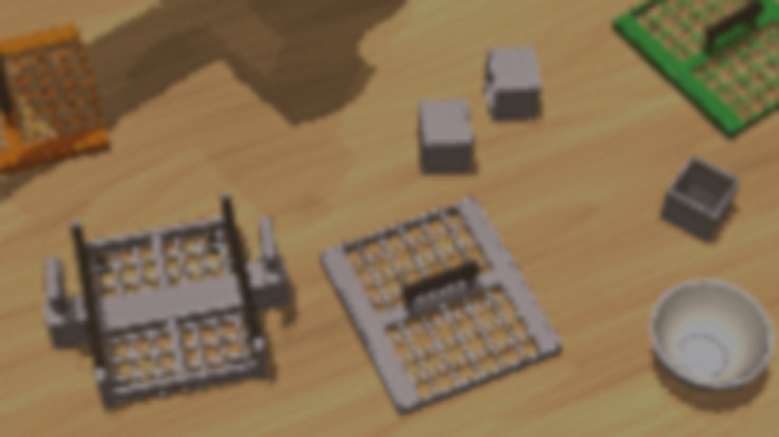

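View pics/topz.png

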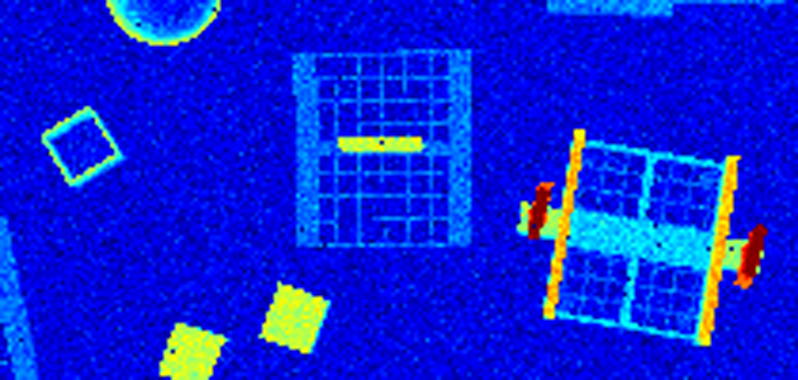

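```bash
python3 - <<'E'
from h import *
s=np.load('scene0.npz');t=np.load('top0.npz')
save(s['im'],'sc2.png',(270,145,365,210),8)
W=cloud(t['d'],optics.camera_model('top')); V=cloud(s['d'],optics.camera_model('scene'))
for nm,A in (('top',W),('scene',V)):
  for n,(x,y) in dict(A=(.595,.29),B=(.41,.18),C=(.44,.094)).items():
    M=(abs(A[...,0]-x)<.05)&(abs(A[...,1]-y)<.05)&(A[...,2]>.035)
    P=A[M]; z=P[:,2]; 
    Q=P[z>.042,:2].astype(np.float32); rc=cv2.minAreaRect(Q*1000)
    print(nm,n,len(P),np.percentile(z,[50,80,90]).round(4),rc)
E
```

```text
top A 70 [0.0444 0.0492 0.0503] ((601.470947265625, 287.4031066894531), (54.56328201293945, 52.75477600097656), 31.116586685180664)
top B 200 [0.0521 0.0555 0.0569] ((409.6317138671875, 186.70281982421875), (47.596351623535156, 49.46256637573242), 69.73102569580078)
top C 217 [0.0522 0.0555 0.0569] ((440.4256591796875, 94.81485748291016), (46.49528121948242, 51.408042907714844), 69.7586898803711)
scene A 92 [0.0427 0.0467 0.0486] ((602.246826171875, 287.13800048828125), (53.275543212890625, 58.14411163330078), 31.303165435791016)
scene B 173 [0.0513 0.0544 0.0562] ((408.21343994140625, 185.0969696044922), (47.007450103759766, 60.285316467285156), 71.51393127441406)
scene C 189 [0.0512 0.0543 0.0556] ((441.7297058105469, 93.64380645751953), (46.288330078125, 59.637840270996094), 69.57677459716797)
```

View pics/sc2.png

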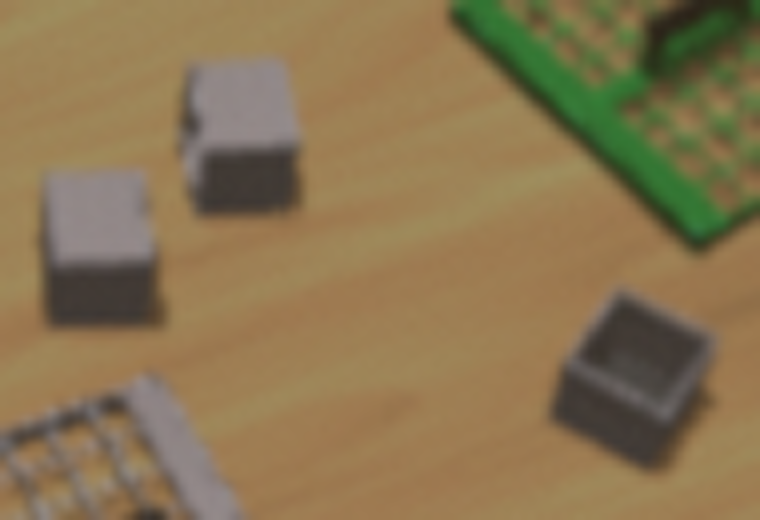

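```bash
python3 - <<'E'
from h import *
t=np.load('top0.npz')
save(t['im'],'t2.png',(170,190,230,235),12)
E
```

```text
(no output)
```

View pics/t2.png

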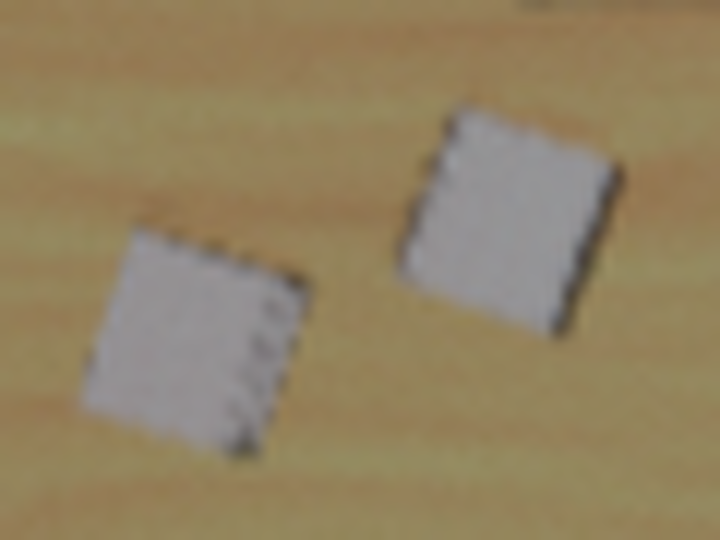

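```bash
python3 - <<'E'
from h import *
s=np.load('scene0.npz')['im']
a=np.clip(s.astype(float)*1.8,0,255).astype(np.uint8)
save(a,'sc3.png',(272,150,312,188),18)
# many frames average
acc=sum(optics.get_image('scene')[0].astype(float) for _ in range(8))/8
save(np.clip(acc*1.8,0,255).astype(np.uint8),'sc4.png',(272,162,298,188),22)
t=np.load('top0.npz');d=t['d'];W=cloud(d,optics.camera_model('top'))
for v in (204,208,212): print([int(z*1000) if z==z else None for z in W[v,198:228,2]])
V=cloud(np.load('scene0.npz')['d'],optics.camera_model('scene'))
for v in (170,174,178): print([int(z*1000) if z==z else None for z in V[v,268:300,2]])
for v in (156,160,164): print([int(z*1000) if z==z else None for z in V[v,286:312,2]])
E
```

```text
[-1, 0, -8, 3, 3, -4, -1, -8, 4, 49, 55, 59, 55, 52, 57, 56, 53, 50, 49, 56, 56, 49, 48, 37, 3, -4, 2, -2, 2, -6]
[-2, -1, 0, 4, 0, -1, 1, 52, 47, 52, 45, 52, 60, 55, 52, 49, 54, 59, 54, 51, 49, 53, 25, 0, 1, -1, -2, 0, 5, 0]
[3, 0, -4, 3, -5, 7, 58, 50, 48, 46, 51, 47, 59, 53, 53, 51, 53, 50, 52, 56, 34, 6, 1, 3, 4, 0, -1, -1, 3, -1]
[1, 3, 0, -2, 6, 3, 2, 37, 50, 46, 54, 54, 56, 48, 54, 52, 52, 54, 53, 54, -1, 5, -1, -1, 2, 0, 10, 11, 10, 8, 12, 7]
[6, 2, -3, -1, 0, -3, 3, 29, 60, 50, 49, 53, 50, 51, 57, 48, 49, 50, 53, 54, 54, 1, 0, 4, 3, 0, -1, 1, 0, 2, 0, 1]
[6, 2, 0, 3, 3, -2, 3, 9, 44, 47, 43, 44, 44, 49, 39, 45, 48, 43, 43, 41, 50, 4, 1, 0, 0, 0, 1, 3, -2, 2, 0, 2]
[3, -1, 0, -1, 3, 1, 0, 33, 54, 55, 53, 49, 56, 52, 51, 55, 51, 52, 49, 53, 1, 0, 2, 4, 0, 4]
[4, 0, 0, None, 1, 2, 7, 10, 11, 52, 46, 52, 52, 51, 49, 50, 51, 50, 48, 52, 51, -1, 3, 3, -5, 0]
[3, -2, 4, 0, 6, 7, -1, 2, 0, 45, 44, 43, 45, 43, 46, 46, 43, 38, 43, 47, 40, 5, -1, 3, 2, 6]
```

View pics/sc3.png

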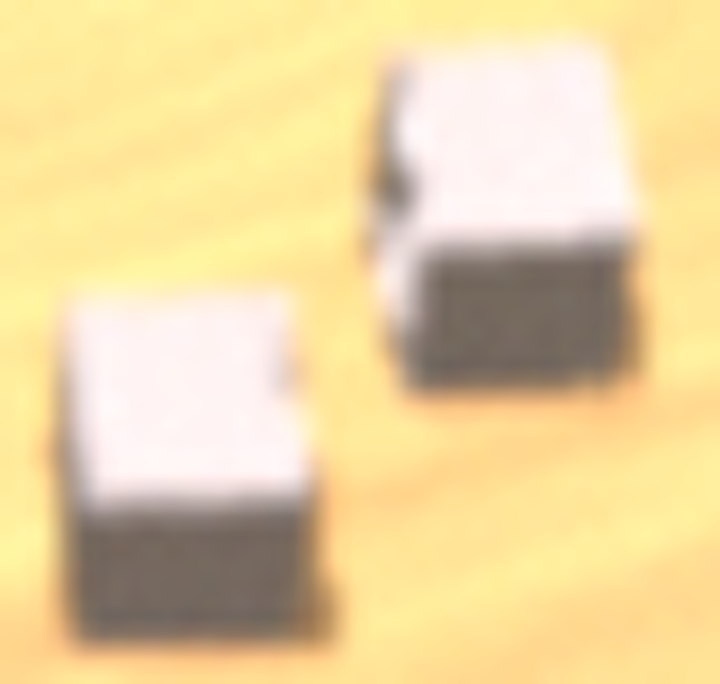

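View pics/sc4.png

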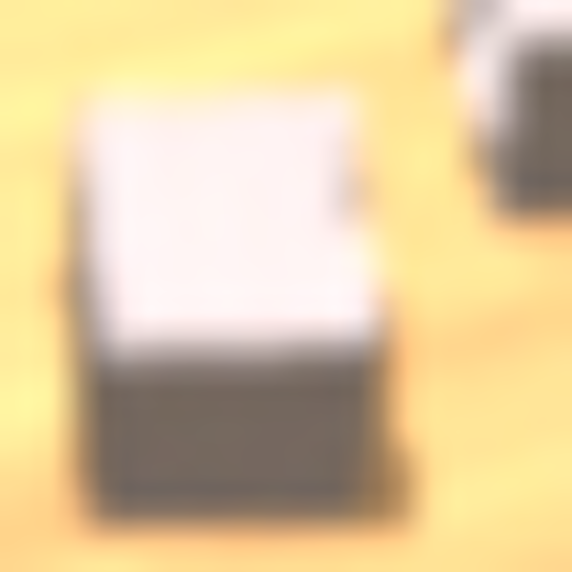

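```bash
cat >> h.py <<'E'
def rect(W,im,x0,x1,y0,y1,z0,z1,dark=None,light=None):
    M=(W[...,0]>x0)&(W[...,0]<x1)&(W[...,1]>y0)&(W[...,1]<y1)&(W[...,2]>z0)&(W[...,2]<z1)
    g=im.mean(-1)
    if dark: M&=g<dark
    if light: M&=g>light
    P=W[M]
    return P,cv2.minAreaRect((P[:,:2]*1000).astype(np.float32))
E
python3 - <<'E'
from h import *
for n in('top','scene'):
    im,d,m=snap(n);W=cloud(d,m)
    P,rc=rect(W,im,.38,.62,-.36,-.08,.055,.08,dark=90); print(n,'buf',len(P),rc,P.mean(0))
    P,rc=rect(W,im,.38,.62,-.36,-.08,.02,.033); print(n,'rack low',len(P),rc)
    P,rc=rect(W,im,.38,.62,-.36,-.08,.088,.115); print('fins',len(P)); 
    y=P[:,1]; 
    for s in (y>-.22,y<-.22):
        if s.sum()>5: print(cv2.minAreaRect((P[s][:,:2]*1000).astype(np.float32)), P[s].mean(0))
    P,rc=rect(W,im,.45,.67,-.09,.14,.009,.03); print('lid',len(P),rc,P.mean(0))
    P,rc=rect(W,im,.45,.67,-.09,.14,.04,.065); print('handle',len(P),rc,P.mean(0))
E
```

```text
top buf 232 ((506.80072021484375, -218.93499755859375), (178.1431121826172, 147.6038360595703), 79.28858184814453) [ 0.50677515 -0.21768255  0.06596567]
top rack low 589 ((509.20843505859375, -203.7065887451172), (187.6426239013672, 166.41775512695312), 77.44007873535156)
fins 98
((524.581787109375, -123.72594451904297), (10.450272560119629, 42.909095764160156), 74.67211151123047) [ 0.52472104 -0.12375802  0.10211345]
((487.9416198730469, -310.12750244140625), (10.592062950134277, 43.22165298461914), 74.39234924316406) [ 0.48725186 -0.30953856  0.10083338]
lid 991 ((561.8609619140625, 12.208724975585938), (216.0216064453125, 204.63223266601562), 1.4691654443740845) [0.58521655 0.01244667 0.01523723]
handle 151 ((531.265869140625, 55.136329650878906), (66.79523468017578, 196.97097778320312), 57.418121337890625) [0.5377961  0.04654631 0.05206386]
scene buf 218 ((508.4551696777344, -216.02450561523438), (186.60768127441406, 161.00523376464844), 74.04579162597656) [ 0.51314311 -0.2176188   0.06552285]
scene rack low 634 ((506.6438903808594, -218.67018127441406), (219.1295623779297, 171.58438110351562), 80.0926284790039)
fins 94
((527.784912109375, -125.41991424560547), (10.872681617736816, 44.06475067138672), 74.12987518310547) [ 0.52876783 -0.1258462   0.10006025]
((488.5288391113281, -310.09765625), (9.668706893920898, 46.72720718383789), 70.17796325683594) [ 0.49126457 -0.31101746  0.0998528 ]
lid 983 ((562.907958984375, 18.802963256835938), (176.02493286132812, 214.27072143554688), 89.83415222167969) [0.5838456  0.0125159  0.01506238]
handle 166 ((531.6276245117188, 53.107177734375), (65.3102035522461, 202.1735382080078), 57.17292022705078) [0.53961048 0.04401079 0.04977326]
```

```bash
cat >> h.py <<'E'
def fitbuf(W,im,c,yaw):
    # refine rack pose: two dark bars
    for it in range(4):
        ex=np.array([np.cos(yaw),np.sin(yaw)]);ey=np.array([-ex[1],ex[0]])
        q=np.stack([(W[...,:2]-c)@ex,(W[...,:2]-c)@ey],-1)
        M=(abs(q[...,0])<.095)&(abs(abs(q[...,1])-.0695)<.010)&(W[...,2]>.055)&(W[...,2]<.078)&(im.mean(-1)<95)
        a=q[M]; up=a[:,1]>0
        # y' = s*yh + b + t*x'
        A=np.stack([np.ones(len(a)),a[:,0],],1); res=a[:,1]-np.where(up,.0695,-.0695)
        b,t=np.linalg.lstsq(A,res,rcond=None)[0]
        xs=a[:,0]; xc=np.mean([(np.percentile(xs[s],1)+np.percentile(xs[s],99))/2 for s in(up,~up)])
        c=c+ex*xc+ey*b; yaw+=t
    return c,yaw,len(a),res.std()
E
python3 - <<'E'
from h import *
for n in('top','scene'):
    im,d,m=snap(n);W=cloud(d,m)
    print(n,fitbuf(W,im,np.array([.507,-.218]),np.radians(-11.3)))
    ex=0
    P,rc=rect(W,im,.545,.605,-.05,.07,.04,.065); print('handle',len(P),rc,P.mean(0))
    M=(W[...,2]>.006)&(W[...,2]<.03)&(W[...,0]>.46)&(W[...,0]<.68)&(abs(W[...,1]-.012)<.115)
    k=M.astype(np.uint8); 
    nl,lab,st,ce=cv2.connectedComponentsWithStats(k); i=1+st[1:,4].argmax(); P=W[lab==i]
    print('lid',len(P),cv2.minAreaRect((P[:,:2]*1000).astype(np.float32)),P.mean(0))
E
```

```text
top (array([ 0.50668534, -0.21638635]), np.float64(-0.19526756435977083), 240, np.float64(0.00269798302258678))
handle 87 ((594.9635009765625, 13.264368057250977), (75.43356323242188, 12.1848783493042), 89.8856201171875) [0.59491599 0.01406839 0.05106174]
lid 1086 ((591.5402221679688, 13.383033752441406), (165.0795135498047, 175.83929443359375), 89.00878143310547) [0.5900758  0.01233257 0.01461569]
scene (array([ 0.51142186, -0.21887536]), np.float64(-0.19497694752376923), 218, np.float64(0.0027385153204781076))
handle 93 ((596.5948486328125, 12.557340621948242), (15.654741287231445, 72.61225128173828), 0.27597174048423767) [0.59815984 0.0112543  0.04981936]
lid 1021 ((589.02490234375, 12.775238037109375), (165.14195251464844, 181.74261474609375), 89.78130340576172) [0.59218037 0.00916461 0.01445059]
```

```bash
cat >> h.py <<'E'
def ori(a,j):
    a=np.array(a,float);a/=np.linalg.norm(a);j=np.array(j,float);j-=a*(j@a);j/=np.linalg.norm(j)
    return Rn.from_matrix(np.stack([np.cross(j,a),j,a],1)).as_quat()
def tcp(gp,q): # TCP for grasp point
    return np.array(gp)-0.006*Rn.from_quat(q).as_matrix()[:,2]
def tilt(m,th,sgn=1): # fingers lean toward m by th from vertical-down
    m=np.array([m[0],m[1],0.]);m/=np.linalg.norm(m)
    a=np.sin(th)*m+np.cos(th)*np.array([0,0,-1.]); j=sgn*np.cross([0,0,1.],m)
    return ori(a,j)
def down(jyaw):
    return ori([0,0,-1.],[np.cos(jyaw),np.sin(jyaw),0])
E
python3 - <<'E'
from h import *
u=np.array([.345,.938])
def ok(gp,q):
    s=r.solve_ik(tcp(gp,q),q); return None if s is None else np.round(s,2)
for nm,c,m in(('B',(.409,.1857),-u),('C',(.441,.0945),u)):
  for al in (30,45,60):
    for sg in(1,-1):
      q=tilt(m,np.radians(al),sg); g=np.r_[np.array(c)-.008*m,.026]; 
      print(nm,al,sg,ok(g,q),'| up',ok(g+[0,0,.08],q))
      # place with rotation by psi
      for psi in range(-180,180,45):
        R=Rn.from_euler('z',psi,degrees=True).as_matrix()[:2,:2]
        q2=tilt(R@m,np.radians(al-90),sg)
        for p in ((.45,0.,.031),(.45,.12,.031)):
          s=ok(p,q2)
          if s is not None and sg==1: print('    place',psi,p,s)
E
```

```text
B 30 1 [ 0.49  0.75  1.66 -0.37  1.17  1.06] | up [ 0.49  0.62  1.62 -0.35  1.32  1.  ]
    place -180 (0.45, 0.0, 0.031) [ 0.29  0.95  1.6  -0.77  1.44 -2.04]
    place -180 (0.45, 0.12, 0.031) [ 0.47  1.    1.42 -0.63  1.61 -2.04]
    place -90 (0.45, 0.0, 0.031) [ 0.05  1.    2.6   3.49  1.47 -1.39]
    place -90 (0.45, 0.12, 0.031) [ 0.52  0.88  2.42  3.95  1.15 -1.44]
    place -45 (0.45, 0.0, 0.031) [-0.77  0.96  2.56  2.1   1.21 -1.95]
    place -45 (0.45, 0.12, 0.031) [-0.3   1.03  2.63  2.52  1.45 -1.91]
    place 0 (0.45, 0.0, 0.031) [-0.76  0.85  2.05  1.05  1.16 -1.32]
    place 0 (0.45, 0.12, 0.031) [-0.52  0.84  2.19  1.34  1.07 -1.44]
    place 45 (0.45, 0.0, 0.031) [-0.52  0.96  1.56  0.52  1.58 -1.23]
    place 45 (0.45, 0.12, 0.031) [-0.33  0.93  1.67  0.68  1.46 -1.18]
    place 90 (0.45, 0.0, 0.031) [-0.24  1.06  1.25  0.1   1.87 -1.48]
    place 90 (0.45, 0.12, 0.031) [-0.06  1.06  1.27  0.26  1.84 -1.35]
    place 135 (0.45, 0.0, 0.031) [ 0.04  1.06  1.27 -0.34  1.82 -1.86]
    place 135 (0.45, 0.12, 0.031) [ 0.21  1.1   1.16 -0.2   1.92 -1.75]
B 30 -1 [ 0.49  0
[... 5103 characters left out ...]
.031) [-0.22  0.77  1.59  0.07  1.3  -1.47]
    place -90 (0.45, 0.12, 0.031) [-0.01  0.77  1.59  0.17  1.29 -1.32]
    place -45 (0.45, 0.0, 0.031) [-0.03  0.76  1.6  -0.23  1.26 -1.9 ]
    place -45 (0.45, 0.12, 0.031) [ 0.18  0.79  1.53 -0.13  1.33 -1.76]
    place 0 (0.45, 0.0, 0.031) [ 0.12  0.68  1.8  -0.56  0.99 -2.28]
    place 0 (0.45, 0.12, 0.031) [ 0.34  0.73  1.68 -0.44  1.13 -2.18]
    place 45 (0.45, 0.12, 0.031) [ 0.41  0.63  1.96 -0.84  0.74 -2.47]
    place 135 (0.45, 0.0, 0.031) [-0.43  0.52  2.34  1.74  0.4  -0.98]
    place 135 (0.45, 0.12, 0.031) [-0.06  0.52  2.34  2.22  0.3  -1.1 ]
C 60 -1 [-0.61  0.85  2.19  1.26  1.08 -1.46] | up [-0.61  0.64  2.19  1.16  1.15 -1.24]
```

```bash
cat >> h.py <<'E'
def st(msg=''):
    s=r.read_state(); print(msg,'t=%.1f'%s['time_s'],'pos',s['eef_pos'].round(4),'w=%.4f'%s['grip_width'],'F',s['contact_force'].round(1)); return s
def flip90(c,m,p,psi,sg=1,al=45,h=.026,off=.008,pickup=.10,half=.023,grip=40,gz=None):
    """tin axis m dir (horizontal direction toward which fingers lean) -> rotates 90deg about jaw; places grasp pt at p xy.
    off: grasp point offset from centre along -m. after turn it is `half+off` high."""
    m=np.array(m,float)/np.linalg.norm(m); c=np.array(c,float)
    q=tilt(m,np.radians(al),sg); g=np.r_[c-off*m,h]
    R=Rn.from_euler('z',psi,degrees=True).as_matrix()[:2,:2]; m2=R@m
    q2=tilt(m2,np.radians(al-90),sg); 
    zp=half+off
    g2=np.r_[np.array(p,float),zp]
    command_gripper(.085)
    r.reach(tcp(g+[0,0,pickup],q),q)
    if r.move_straight(tcp(g,q),q,speed=.12,max_force=8): st('contact on pick')
    command_gripper(.03,force=grip); s=st('gripped')
    r.move_straight(tcp(g+[0,0,.12],q),q,speed=.2)
    r.reach(tcp(g2+[0,0,.10],q2),q2); s=st('over')
    r.move_straight(tcp(g2+[0,0,.012],q2),q2,speed=.15)
    hit=r.move_straight(tcp(g2+[0,0,-.004],q2),q2,speed=.03,max_force=4); s=st('down hit=%s'%hit)
    command_gripper(.075)
    z=Rn.from_quat(q2).as_matrix()[:,2]
    r.move_straight(s['eef_pos']-z*.06,q2,speed=.15)
    return m2
E
python3 - <<'E'
from h import *
u=np.array([.345,.938])
q=tilt(-u,np.radians(45)); r.reach(tcp([.42,.2,.2],q),q); st('above')
m2=flip90((.409,.1857),-u,(.45,.03),90)
st('end'); print(m2)
for n in('top','scene'):
    im,d,m=snap(n); save(im,n+'1.png',sc=1.5); np.savez(n+'1.npz',im=im,d=d)
E
```

```text
above t=3.2 pos [0.4219 0.2032 0.2044] w=0.0851 F [-0.3 -0.2  0.4]
gripped t=5.2 pos [0.4135 0.1974 0.0309] w=0.0517 F [-0.3  1.6  4.9]
over t=8.0 pos [0.4538 0.0289 0.135 ] w=0.0512 F [ 0.4  0.5 -1.3]
down hit=True t=9.2 pos [0.4539 0.0287 0.034 ] w=0.0520 F [ 2.2 -0.2  3.9]
end t=10.1 pos [0.4931 0.0142 0.076 ] w=0.0755 F [ 0.  -0.1 -0.5]
[ 0.93853089 -0.34519526]
```

View pics/top1.png

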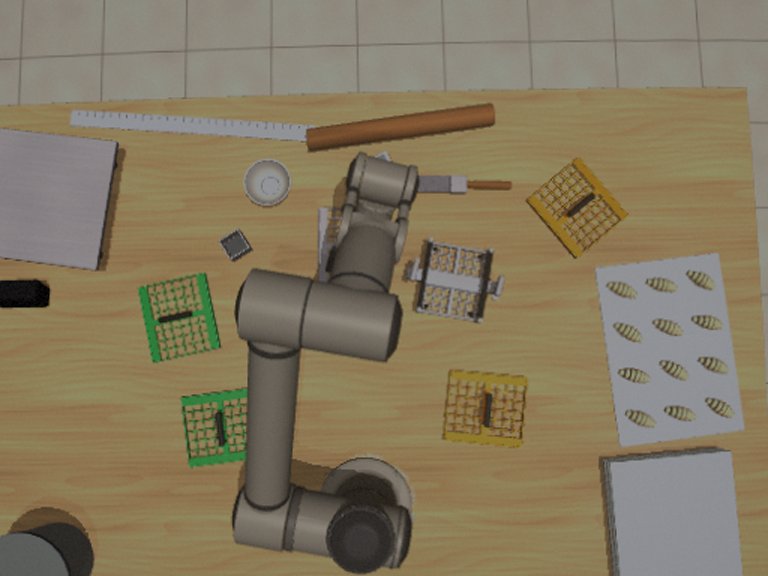

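View pics/scene1.png

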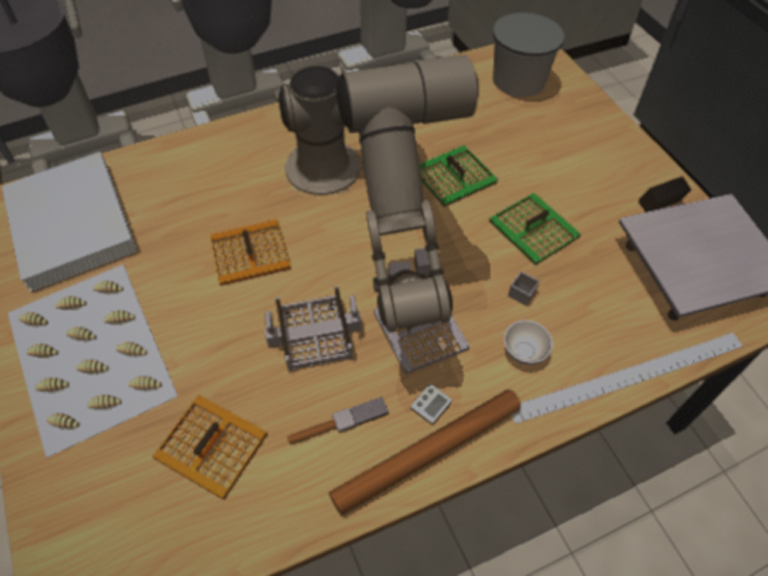

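```bash
cat >> h.py <<'E'
OBS=[-1.259,0.342,1.524,0,1.275,-0.146]
def look(tag,up=.12):
    s=r.read_state()
    if up:
        try: r.move_straight(s['eef_pos']+np.array([0,0,up]),speed=.3)
        except r.PlanningError as e: print('up fail',e)
    r.movej(OBS); out={}
    for n in('top','scene'):
        im,d,m=snap(n); np.savez(n+tag+'.npz',im=im,d=d); save(im,n+tag+'.png',sc=1.5); out[n]=(im,cloud(d,m),m)
    st('look'); return out
def tins(o,z0=.036,excl=True):
    for n in o:
        im,W,m=o[n]
        M=(W[...,2]>z0)&(W[...,2]<.075)&(W[...,0]>.33)&(W[...,0]<.75)&(W[...,1]>-.12)&(W[...,1]<.36)&(im.mean(-1)>25)
        k=cv2.morphologyEx(M.astype(np.uint8),cv2.MORPH_OPEN,np.ones((2,2)))
        nl,lab,stt,ce=cv2.connectedComponentsWithStats(k)
        for i in range(1,nl):
            if stt[i,4]>50:
                P=W[lab==i]; rc=cv2.minAreaRect((P[:,:2]*1000).astype(np.float32))
                print(n,'n',len(P),'px',ce[i].round(0),'c',np.round(rc[0],1),'sz',np.round(rc[1],1),'ang %.1f'%rc[2],'zmed %.3f'%np.median(P[:,2]))
E
python3 - <<'E'
from h import *
o=look('2'); tins(o)
save(o['top'][0],'t2c.png',(135,125,345,235),3.8)
E
```

```text
look t=12.9 pos [ 0.2329 -0.4707  0.256 ] w=0.0752 F [0.7 0.1 0.4]
top n 61 px [170. 131.] c [711.7 233.5] sz [82.6 24.3] ang 50.4 zmed nan
top n 87 px [236. 163.] c [591.1  11.3] sz [ 9.7 72.2] ang 6.9 zmed nan
top n 234 px [232. 207.] c [445.6  27. ] sz [52.  51.4] ang 68.2 zmed 0.046
top n 215 px [211. 210.] c [435.3 102.2] sz [46.6 52.1] ang 74.5 zmed 0.051
scene n 178 px [284. 172.] c [426.6 112.5] sz [59.  88.5] ang 72.5 zmed nan
scene n 189 px [267. 181.] c [438.3  36.8] sz [52.9 88. ] ang 64.3 zmed 0.045
scene n 97 px [282. 214.] c [595.8  25. ] sz [23.4 93.5] ang 12.1 zmed 0.046
scene n 137 px [351. 219.] c [720.6 225.6] sz [122.6  47.3] ang 74.3 zmed 0.042
```

View pics/t2c.png

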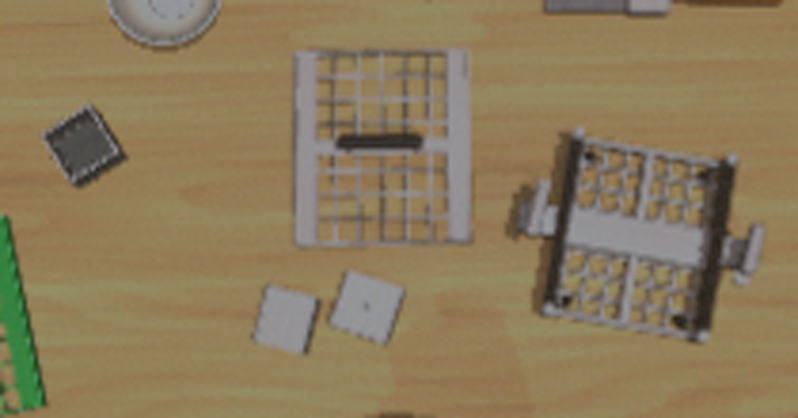

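```bash
python3 - <<'E'
from h import *
for n in('top','scene'):
    t=np.load(n+'2.npz'); m=optics.camera_model(n); W=cloud(t['d'],m)
    # area centroid by intersecting pixel rays with known plane z=.046 using bright mask
    g=t['im'].astype(float)
    K=np.array(m['K']); u,v=np.meshgrid(np.arange(512),np.arange(384))
    xd=(u-K[0,2])/K[0,0]; yd=(v-K[1,2])/K[1,1]; x,y=xd.copy(),yd.copy()
    for _ in range(8):
        s=1+m['k1']*(x*x+y*y); x=xd/s;y=yd/s
    D=np.stack([x,y,np.ones_like(x)],-1)@np.array(m['R']); C=-np.array(m['R']).T@m['t']
    for nm,c,h in (('B',(.446,.028),.046),('C',(.437,.1),.052)):
        L=(h-C[2])/D[...,2]; X=C+L[...,None]*D
        near=(abs(X[...,0]-c[0])<.045)&(abs(X[...,1]-c[1])<.045)
        sat=g.max(-1)-g.min(-1)
        M=near&(sat<25)&(g.mean(-1)>115)
        k,lab,stt,ce=cv2.connectedComponentsWithStats(M.astype(np.uint8)); i=1+stt[1:,4].argmax(); P=X[lab==i]
        print(n,nm,stt[i,4],P.mean(0).round(4),cv2.minAreaRect((P[:,:2]*1000).astype(np.float32)), 'depth mean',W[lab==i].mean(0).round(4), g[lab==i].mean(0))
E
```

```text
top B 236 [0.4491 0.0297 0.046 ] ((449.3129577636719, 29.962047576904297), (51.67039489746094, 51.60602951049805), 70.25869750976562) depth mean [nan nan nan] [145.72033898 145.27966102 146.73305085]
top C 204 [0.4396 0.1026 0.052 ] ((439.6274108886719, 102.4974594116211), (44.76102828979492, 51.680152893066406), 73.83897399902344) depth mean [0.4397 0.1027 0.0508] [145.96078431 143.93627451 145.03431373]
scene B 149 [0.4494 0.0281 0.046 ] ((448.9007568359375, 28.761356353759766), (47.298912048339844, 44.94699478149414), 66.14956665039062) depth mean [0.4496 0.028  0.0463] [143.8590604  133.79865772 132.99328859]
scene C 123 [0.4392 0.1008 0.052 ] ((438.8211364746094, 100.83067321777344), (42.7717170715332, 47.060943603515625), 74.21768188476562) depth mean [nan nan nan] [143.62601626 133.75609756 132.62601626]
```

```bash
cat >> h.py <<'E'
def plane(m,h,shape=(384,512)):
    K=np.array(m['K']); u,v=np.meshgrid(np.arange(shape[1]),np.arange(shape[0]))
    xd=(u-K[0,2])/K[0,0]; yd=(v-K[1,2])/K[1,1]; x,y=xd.copy(),yd.copy()
    for _ in range(8):
        s=1+m['k1']*(x*x+y*y); x=xd/s;y=yd/s
    D=np.stack([x,y,np.ones_like(x)],-1)@np.array(m['R']); C=-np.array(m['R']).T@m['t']
    return C+((h-C[2])/D[...,2])[...,None]*D
def blob(im,m,c,h,rad=.045,lo=115,hi=256,satmax=25,pr=None):
    X=plane(m,h); g=im.astype(float); sat=g.max(-1)-g.min(-1); gm=g.mean(-1)
    M=(abs(X[...,0]-c[0])<rad)&(abs(X[...,1]-c[1])<rad)&(sat<satmax)&(gm>lo)&(gm<hi)
    k,lab,stt,ce=cv2.connectedComponentsWithStats(M.astype(np.uint8))
    if k<2: return None
    i=1+stt[1:,4].argmax(); P=X[lab==i]; rc=cv2.minAreaRect((P[:,:2]*1000).astype(np.float32))
    if pr: print(pr,stt[i,4],P.mean(0).round(4),np.round(rc[1],1),'ang %.1f'%rc[2])
    return P.mean(0)[:2],rc,P
E
python3 - <<'E'
from h import *
for n in('top','scene'):
    t=np.load(n+'2.npz'); im=t['im'];m=optics.camera_model(n)
    save(im,n+'rk.png',(270,140,345,220) if n=='top' else (165,180,245,255),8)
    X=plane(m,.066); g=im.astype(float).mean(-1)
    c=np.array([.508,-.2177]);yaw=-.195
    for it in range(5):
        ex=np.array([np.cos(yaw),np.sin(yaw)]);ey=np.array([-ex[1],ex[0]])
        q=np.stack([(X[...,:2]-c)@ex,(X[...,:2]-c)@ey],-1)
        M=(abs(q[...,0])<.087)&(abs(abs(q[...,1])-.0695)<.009)&(g<85)
        a=q[M];up=a[:,1]>0
        res=a[:,1]-np.where(up,.0695,-.0695)
        b,tt=np.linalg.lstsq(np.stack([np.ones(len(a)),a[:,0]],1),res,rcond=None)[0]
        b=(res[up].mean()+res[~up].mean())/2
        c=c+ey*b; yaw+=tt
    print(n,c,yaw,len(a),'x mean',a[up,0].mean(),a[~up,0].mean(),'y',a[up,1].mean(),a[~up,1].mean())
E
```

```text
top [ 0.50917688 -0.21178422] -0.2002806269192625 450 x mean -0.0032645980535514272 -0.0035412260176780137 y 0.06953668270820848 -0.06902835044041675
scene [ 0.50828885 -0.21620633] -0.177988612741934 328 x mean 0.013043707170538417 0.011530528001103565 y 0.06833184130479862 -0.06817031858145452
```

View pics/toprk.png

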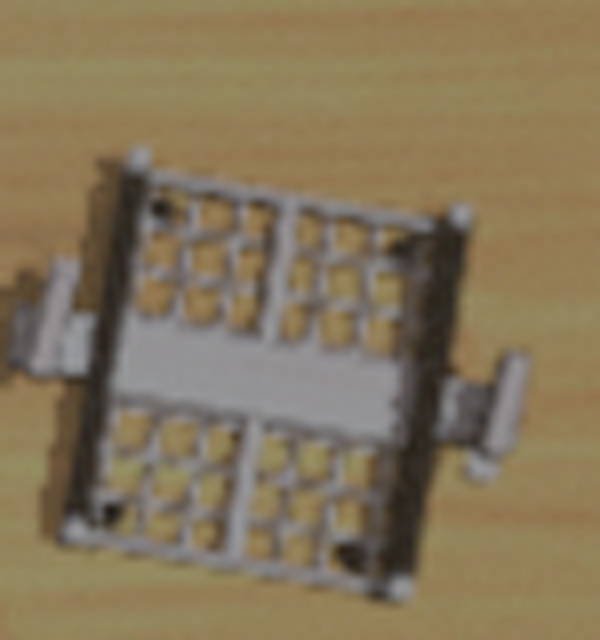

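View pics/scenerk.png

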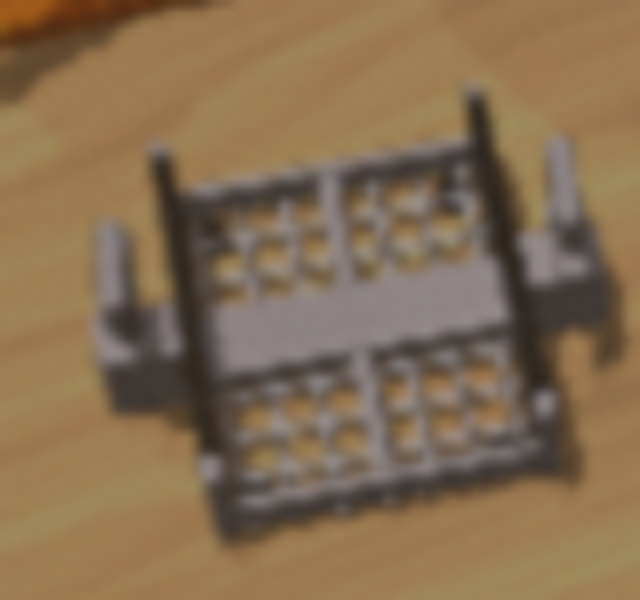

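```bash
python3 - <<'E'
from h import *
def fit(n):
    t=np.load(n+'2.npz'); im=t['im'];m=optics.camera_model(n)
    f1=blob(im,m,(.5255,-.124),.103,rad=.024,lo=120,pr=n+' finA')
    f2=blob(im,m,(.489,-.310),.103,rad=.024,lo=120,pr=n+' finB')
    if f1 and f2:
        d=f1[0]-f2[0]; print('  mid',(f1[0]+f2[0])/2,'len',np.hypot(*d),'yaw',np.degrees(np.arctan2(d[1],d[0]))-90)
    b=blob(im,m,(.508,-.2177),.026,rad=.055,lo=125,pr=n+' plate')
    # corner posts
    if n=='top':
        for h in (.06,.066,.07):
            X=plane(m,h); P=[]
            for u,v in [(287.2,159.8),(327.8,166.9),(279.4,206.3),(320,213.8)]:
                mp1=np.float32(u-0.5);mp2=np.float32(v-0.5)
                P.append([cv2.remap(X[...,k].astype(np.float32),np.array([[mp1]]),np.array([[mp2]]),1)[0,0] for k in(0,1)])
            P=np.array(P); print(h,P.mean(0),P[0]-P[2],np.linalg.norm(P[0]-P[2]),np.linalg.norm(P[0]-P[1]),np.degrees(np.arctan2(*(P[0]-P[2])[::-1])),np.degrees(np.arctan2(*(P[1]-P[3])[::-1])))
fit('top');fit('scene')
E
```

```text
top finA 60 [ 0.5246 -0.1275  0.103 ] [19.9 42.5] ang 74.6
top finB 33 [ 0.4884 -0.3099  0.103 ] [ 9.5 40. ] ang 74.0
  mid [ 0.50649568 -0.21869683] len 0.18601057978936986 yaw -11.196917410915077
top plate 364 [ 0.5091 -0.2174  0.026 ] [ 89.8 101.4] ang 23.8
0.06 [ 0.5078723  -0.21585956] [ 0.1571441  -0.03060824] 0.16009726 0.13974313 -11.021963 -11.366282
0.066 [ 0.50735843 -0.21524848] [ 0.15654007 -0.03049058] 0.15948187 0.13920598 -11.02196 -11.366288
0.07 [ 0.5070159 -0.2148411] [ 0.15613735 -0.03041214] 0.1590716 0.13884784 -11.021961 -11.366281
scene finA 23 [ 0.5276 -0.1252  0.103 ] [ 6.7 32.1] ang 67.5
scene finB 17 [ 0.4901 -0.3105  0.103 ] [ 6.5 34.7] ang 78.6
  mid [ 0.50887087 -0.21781508] len 0.18903155235685032 yaw -11.445647922658566
scene plate 251 [ 0.5067 -0.2166  0.026 ] [111.7  35.9] ang 79.5
```

```bash
cat >> h.py <<'E'
RC=np.array([.508,-.2172]); RY=np.radians(-11.25)
def rk(x,y):
    return RC+np.array([np.cos(RY)*x-np.sin(RY)*y,np.sin(RY)*x+np.cos(RY)*y])
POCK=[(.047,.034),(.047,-.034),(-.047,.034),(-.047,-.034)]
def nearest_down(p,yaw):
    """down orientation with jaw yaw or yaw+pi, closest j6 to now"""
    j=r.read_state()['joint_positions']; best=None
    for k in(0,np.pi):
        q=down(yaw+k); s=r.solve_ik(p,q)
        if s is not None:
            c=np.abs(np.array(s)-j).max()
            if best is None or c<best[0]: best=(c,q)
    return best[1]
def topgrasp(c,jyaw,zg=.036,up=.09,grip=40,op=.085):
    q=nearest_down([c[0],c[1],zg+up],jyaw); g=np.r_[c,zg]
    command_gripper(op)
    r.reach(tcp(g+[0,0,up],q),q)
    if r.move_straight(tcp(g,q),q,speed=.15,max_force=8): st('contact on grasp')
    command_gripper(.03,force=grip); st('grasped')
    r.move_straight(tcp(g+[0,0,.11],q),q,speed=.25)
def insert(k,zg=.048,yaw=None):
    c=rk(*POCK[k]); q=nearest_down([c[0],c[1],zg+.08],RY); g=np.r_[c,zg]
    r.reach(tcp(g+[0,0,.085],q),q); s=st('over pocket')
    r.move_straight(tcp(g+[0,0,.02],q),q,speed=.15)
    hit=r.move_straight(tcp(g+[0,0,-.003],q),q,speed=.03,max_force=5); s=st('seat hit=%s'%hit)
    return hit,s
E
python3 - <<'E'
from h import *
topgrasp((.4495,.030),np.radians(-19.9))
print(insert(2)[0])
E
```

```text
grasped t=16.3 pos [0.45   0.0299 0.0429] w=0.0513 F [-0.9 -1.2  4.7]
over pocket t=17.8 pos [ 0.4678 -0.1736  0.1377] w=0.0516 F [-0.4  0.8 -1.2]
seat hit=True t=19.0 pos [ 0.4683 -0.1747  0.0549] w=0.0515 F [0.5 0.2 5.8]
True
```

```bash
cat >> h.py <<'E'
def release(op=.066):
    command_gripper(op); s=r.read_state()
    r.move_straight(s['eef_pos']+np.array([0,0,.08]),speed=.2)
E
python3 - <<'E'
from h import *
release(); o=look('3',up=0)
im,W,m=o['top']; blob(im,m,rk(*POCK[2]),.058,pr='B seated top'); blob(im,m,(.4395,.1022),.052,pr='C')
im2,_,m2=o['scene']; blob(im2,m2,rk(*POCK[2]),.058,pr='B seated scene'); blob(im2,m2,(.4395,.1022),.052,pr='C')
print(rk(*POCK[2]))
save(im,'t3c.png',(135,125,345,235),3.8)
E
```

```text
look t=21.4 pos [ 0.233  -0.4703  0.2558] w=0.0662 F [ 0.1  0.5 -0.4]
B seated top 456 [ 0.4736 -0.1819  0.058 ] [84.3 88. ] ang 88.3
C 204 [0.4394 0.1024 0.052 ] [44.8 51.6] ang 73.1
B seated scene 203 [ 0.47   -0.1816  0.058 ] [64.9 75. ] ang 79.9
C 123 [0.4392 0.1008 0.052 ] [42.8 47.1] ang 74.2
[ 0.46853616 -0.17468406]
```

View pics/t3c.png

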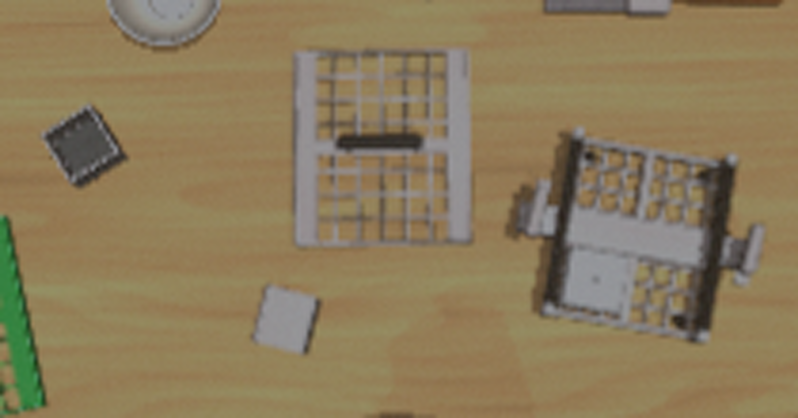

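```bash
python3 - <<'E'
from h import *
a=np.radians(73.5); u=np.array([np.cos(a),np.sin(a)])
q=tilt(u,np.radians(45)); r.reach(tcp([.43,.07,.2],q),q)
m2=flip90((.4394,.1022),u,(.45,.03),-90); print(np.degrees(np.arctan2(m2[1],m2[0])))
o=look('4')
for n in o: blob(o[n][0],o[n][2],(.45,.03),.046,pr='C '+n)
save(o['top'][0],'t4c.png',(135,125,345,235),3.8)
E
```

```text
gripped t=25.7 pos [0.4362 0.0905 0.0308] w=0.0514 F [-0.1 -1.9  6.1]
over t=29.6 pos [0.454  0.0288 0.1352] w=0.0515 F [ 0.3 -0.5 -0.1]
down hit=True t=30.8 pos [0.4545 0.0289 0.0365] w=0.0513 F [2.  0.2 4.4]
-16.499999999999993
look t=34.3 pos [ 0.2329 -0.4707  0.2561] w=0.0750 F [-0.6 -0.2 -0.3]
C top 241 [0.4496 0.0295 0.046 ] [51.9 53.2] ang 73.0
C scene 146 [0.4494 0.0276 0.046 ] [49.7 47.3] ang 73.9
```

View pics/t4c.png

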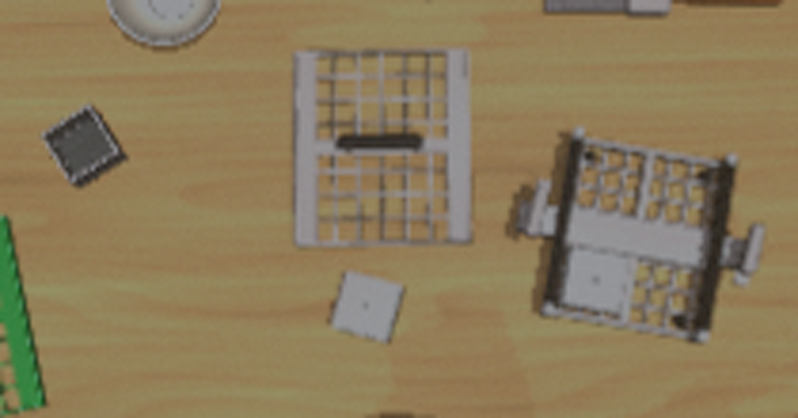

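```bash
python3 - <<'E'
from h import *
topgrasp((.4497,.0298),np.radians(-16.7))
h,s=insert(3)
if h and abs(s['eef_pos'][2]-.0549)<.003:
    release(); o=look('5',up=0)
    save(o['top'][0],'t5c.png',(135,125,345,235),3.8)
    W=o['top'][1]
    for k in(2,3):
        p=rk(*POCK[k]); M=np.hypot(W[...,0]-p[0],W[...,1]-p[1])<.018; print(k,np.nanmean(W[M][:,2]),np.nanstd(W[M][:,2]))
    blob(o['top'][0],o['top'][2],(.6,.288),.046,lo=100,pr='A')
E
```

```text
grasped t=37.8 pos [0.4502 0.0297 0.0429] w=0.0513 F [-1.3  0.7  4.8]
over pocket t=39.4 pos [ 0.455  -0.2402  0.1381] w=0.0514 F [ 0.2 -0.5 -0.3]
seat hit=True t=40.6 pos [ 0.4551 -0.2413  0.0548] w=0.0512 F [-0.9  0.2  5.7]
look t=42.8 pos [ 0.2331 -0.4702  0.2557] w=0.0661 F [-0.3  1.  -0.3]
2 0.05795554373261261 0.0036200266194602333
3 0.05810568270830702 0.0037140312164220257
A 16 [0.5886 0.3069 0.046 ] [50.5  5.5] ang 35.4
```

View pics/t5c.png

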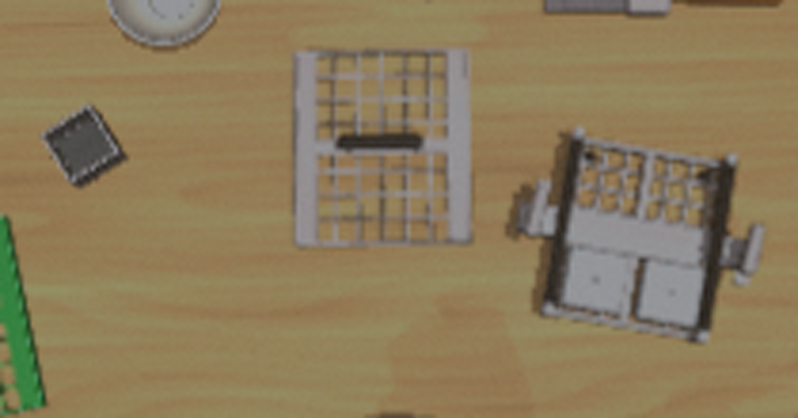

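```bash
python3 - <<'E'
from h import *
t=np.load('top5.npz'); m=optics.camera_model('top'); save(t['im'],'A.png',(140,145,175,180),16)
X=plane(m,.046)
P=[]
for u,v in [(92,105),(125,157),(78,186),(43,138)]:
    u=u/3.8+135-.4;v=v/3.8+125-.4
    P.append([cv2.remap(X[...,k].astype(np.float32),np.array([[np.float32(u)]]),np.array([[np.float32(v)]]),1)[0,0] for k in(0,1)])
P=np.array(P);print(P.round(4),P.mean(0)); 
for i in range(4):
    e=P[(i+1)%4]-P[i]; print(np.hypot(*e),np.degrees(np.arctan2(e[1],e[0])))
W=cloud(t['d'],m); M=(W[...,2]>.035)&(abs(W[...,0]-.6)<.05)&(abs(W[...,1]-.288)<.05); k=M.astype(np.uint8)
A=X[M]; print(cv2.minAreaRect((A[:,:2]*1000).astype(np.float32)),A.mean(0))
c=P.mean(0)
for yaw in(31,-59,121,211):
  d=np.array([np.cos(np.radians(yaw)),np.sin(np.radians(yaw))])
  q=tilt(d,np.pi/4); g=np.r_[c-.008*d,.031]
  for up in(0,.12):
    s=r.solve_ik(tcp(g+[0,0,up],q),q); print(yaw,None if s is None else np.round(s,2))
E
```

```text
[[0.6378 0.2752]
 [0.5895 0.2454]
 [0.5641 0.2884]
 [0.6088 0.3202]] [0.6000461  0.28228563]
0.056737404 -148.31187
0.04990654 120.600426
0.054807182 35.45372
0.05350832 -57.13267
((601.5225830078125, 286.3736572265625), (55.022254943847656, 54.221492767333984), 30.45928955078125) [0.60186693 0.28823565 0.046     ]
31 [0.22 0.71 2.01 2.55 0.41 1.9 ]
31 None
-59 [ 0.65  0.95  1.32 -0.87  1.16  0.59]
-59 [ 0.65  0.79  1.27 -0.82  1.3   0.43]
121 [0.03 1.01 1.17 0.67 1.45 2.38]
121 [0.03 0.86 1.12 0.66 1.61 2.5 ]
211 [ 0.38  1.4   0.23 -0.15  2.28  1.35]
211 [ 0.38  1.35  0.04 -0.2   2.52  1.29]
```

View pics/A.png

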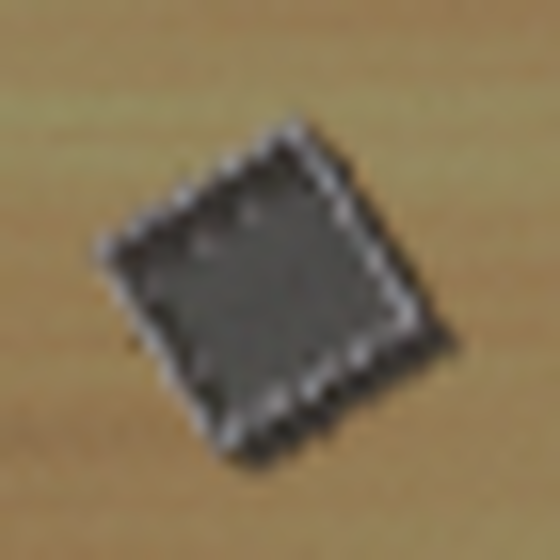

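```bash
python3 - <<'E'
from h import *
m=optics.camera_model('top'); X=plane(m,.046); P=[]
for u,v in [(300,128),(103,248),(225,450),(415,318)]:
    u=u/16+140-.5;v=v/16+145-.5
    P.append([cv2.remap(X[...,k].astype(np.float32),np.array([[np.float32(u)]]),np.array([[np.float32(v)]]),1)[0,0] for k in(0,1)])
P=np.array(P);print(P.mean(0))
for i in range(4):
    e=P[(i+1)%4]-P[i]; print(np.hypot(*e),np.degrees(np.arctan2(e[1],e[0])))
d=np.array([np.cos(np.radians(-59)),np.sin(np.radians(-59))])
for sg in(1,-1):
 q=tilt(d,np.pi/4,sg);s=r.solve_ik(tcp([.6,.29,.03],q),q);print(sg,np.round(s,2))
 for psi in range(-180,180,15):
  R=Rn.from_euler('z',psi,degrees=True).as_matrix()[:2,:2];m2=R@d
  q2=tilt(m2,-np.pi/4,sg); p=(.46,.07); s1=r.solve_ik(tcp([*p,.034],q2),q2)
  q3=tilt(m2,np.pi/4,1); s2=r.solve_ik(tcp([*(np.array(p)-.016*m2),.026],q3),q3);s3=r.solve_ik(tcp([*(np.array(p)-.016*m2),.14],q3),q3)
  if s1 is not None and s2 is not None and s3 is not None: print(psi,np.round(s1,2),np.round(s2,2))
E
```

```text
[0.6028136  0.28586668]
0.049608316 120.21536
0.051611066 -149.38792
0.049587104 -56.301296
0.048597615 30.50366
1 [ 0.65  0.95  1.31 -0.87  1.17  0.59]
-150 [ 0.32  0.65  2.34  4.09  0.69 -1.74] [-0.18  0.93  1.39  0.23  1.58  1.81]
-135 [ 0.16  0.66  2.45  3.56  0.76 -1.59] [-0.09  0.96  1.32  0.11  1.65  1.69]
-120 [-0.04  0.67  2.52  3.09  0.84 -1.57] [-0.    0.97  1.28 -0.01  1.68  1.55]
-105 [-0.25  0.67  2.52  2.64  0.83 -1.61] [ 0.08  0.97  1.28 -0.14  1.67  1.42]
-90 [-0.4   0.66  2.46  2.18  0.77 -1.54] [ 0.16  0.96  1.32 -0.26  1.62  1.29]
-75 [-0.48  0.65  2.34  1.71  0.76 -1.37] [ 0.24  0.93  1.39 -0.39  1.53  1.17]
-60 [-0.51  0.67  2.21  1.31  0.82 -1.2 ] [ 0.32  0.89  1.48 -0.51  1.42  1.07]
-45 [-0.49  0.7   2.06  1.02  0.94 -1.1 ] [ 0.38  0.85  1.61 -0.64  1.28  1.  ]
-30 [-0.45  0.73  1.91  0.8   1.08 -1.07] [ 0.43  0.8   1.75 -0.8   1.13  0.97]
45 [-0.09  0.92  1.37  0.11  1.63 -1.45] [0.19 0.7  2.49 3.56 0.83 1.6 ]
60 [-0.    0.94  1.34 -0.02  1.65 -1.59] [-0.04  0.72  2.57  3.09  0.93  1.56]
75 [ 0.08  0.94  1.33 -0.14  1.64 -1.73] [-0.28  0.72  2.57  2.64  0.91
[... 1089 characters left out ...]
5  0.73  1.91  0.8   1.08  2.07] [ 0.43  0.8   1.75 -0.8   1.13  0.97]
45 [-0.09  0.92  1.37  0.11  1.63  1.69] [0.19 0.7  2.49 3.56 0.83 1.6 ]
60 [-0.    0.94  1.34 -0.02  1.65  1.55] [-0.04  0.72  2.57  3.09  0.93  1.56]
75 [ 0.08  0.94  1.33 -0.14  1.64  1.42] [-0.28  0.72  2.57  2.64  0.91  1.47]
90 [ 0.16  0.92  1.37 -0.27  1.6   1.28] [-0.45  0.7   2.49  2.18  0.81  1.52]
105 [ 0.23  0.9   1.43 -0.39  1.51  1.17] [-0.53  0.68  2.37  1.71  0.77  1.71]
120 [ 0.3   0.86  1.53 -0.52  1.4   1.07] [-0.55  0.69  2.22  1.3   0.82  1.9 ]
135 [ 0.36  0.82  1.64 -0.66  1.27  1.  ] [-0.53  0.71  2.06  1.    0.94  2.01]
150 [ 0.4   0.78  1.77 -0.82  1.12  0.96] [-0.48  0.75  1.9   0.78  1.08  2.05]
```

```bash
python3 - <<'E'
from h import *
a=np.radians(-59.5); d=np.array([np.cos(a),np.sin(a)])
q=tilt(d,np.pi/4); r.reach(tcp([.58,.32,.22],q),q)
m2=flip90((.6022,.286),d,(.45,.09),120,h=.031,half=.026); print(m2,np.degrees(np.arctan2(m2[1],m2[0])), np.array([.45,.09])-.008*m2)
o=look('6')
for n in o: blob(o[n][0],o[n][2],(.446,.083),.052,pr='A '+n)
save(o['top'][0],'t6c.png',(135,125,345,235),3.8)
save(o['scene'][0],'s6c.png',(250,140,350,210),8)
E
```

```text
gripped t=48.1 pos [0.5963 0.2968 0.0362] w=0.0514 F [0.1 0.9 4.1]
over t=51.0 pos [0.4521 0.0938 0.1381] w=0.0510 F [ 0.2 -0.3 -0.7]
down hit=True t=52.2 pos [0.4522 0.0937 0.037 ] w=0.0515 F [0.5 0.3 4.3]
[0.49242356 0.8703557 ] 60.49999999999999 [0.44606061 0.08303715]
look t=56.1 pos [ 0.2328 -0.4707  0.2562] w=0.0751 F [ 1.2 -0.1 -1.3]
A top 204 [0.4458 0.0816 0.052 ] [45.7 51.5] ang 62.3
A scene 123 [0.4457 0.0799 0.052 ] [42.3 47.5] ang 58.0
```

View pics/t6c.png

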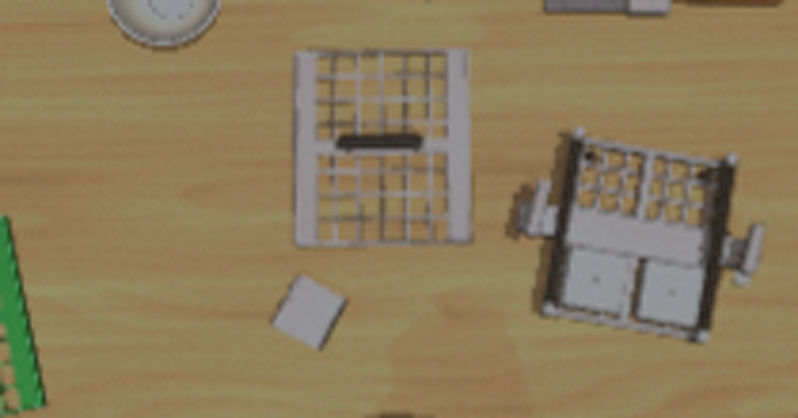

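View pics/s6c.png

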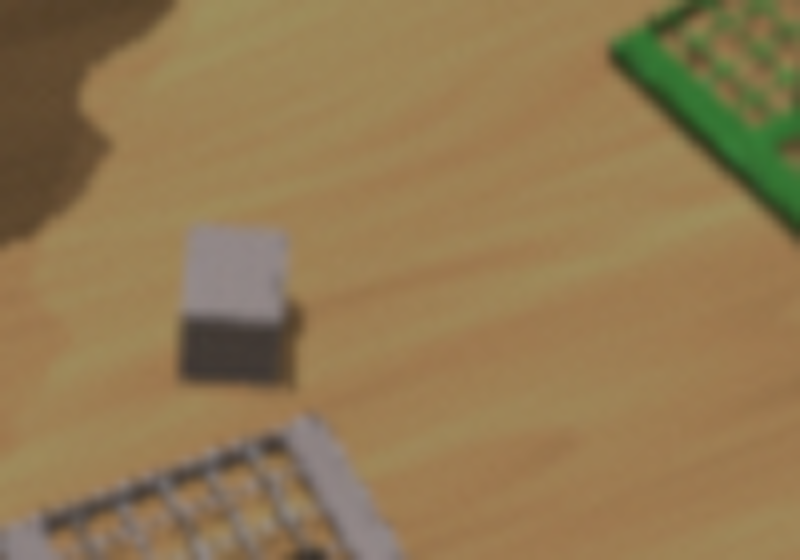

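```bash
python3 - <<'E'
from h import *
a=np.radians(60.5); u=np.array([np.cos(a),np.sin(a)])
q=tilt(u,np.radians(45)); r.reach(tcp([.43,.06,.2],q),q)
m2=flip90((.446,.0822),u,(.45,.03),-77); print(np.degrees(np.arctan2(m2[1],m2[0])))
o=look('7')
for n in o: blob(o[n][0],o[n][2],(.45,.03),.046,pr='A '+n)
save(o['top'][0],'t7c.png',(135,125,345,235),3.8)
E
```

```text
gripped t=60.4 pos [0.4402 0.0715 0.0308] w=0.0510 F [-0.5 -2.1  5.8]
over t=64.3 pos [0.454  0.0288 0.1352] w=0.0516 F [-0.1  0.8 -1.3]
down hit=True t=65.5 pos [0.4544 0.0288 0.0356] w=0.0514 F [ 1.9 -1.3  4.8]
-16.499999999999993
look t=69.0 pos [ 0.2329 -0.4707  0.2561] w=0.0752 F [-0.2 -0.1 -0. ]
A top 240 [0.4493 0.0293 0.046 ] [52.9 52.8] ang 74.7
A scene 147 [0.4493 0.0274 0.046 ] [49.6 47.6] ang 73.2
```

View pics/t7c.png

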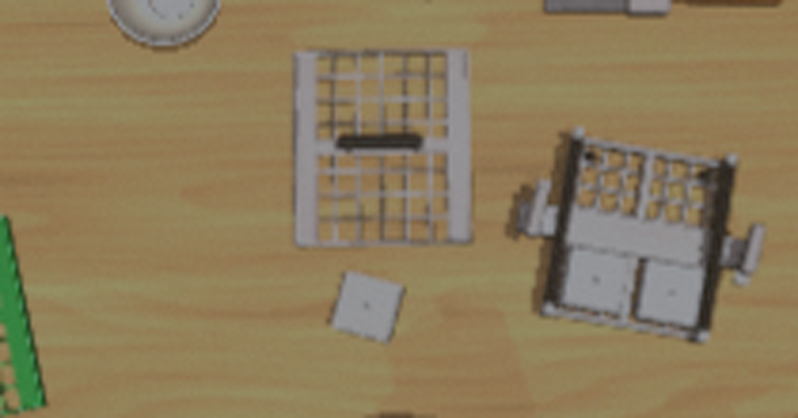

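```bash
python3 - <<'E'
from h import *
topgrasp((.4497,.0297),np.radians(-16.5))
h,s=insert(1)
if h and abs(s['eef_pos'][2]-.0549)<.003:
    release(); o=look('8',up=0)
    save(o['top'][0],'t8c.png',(250,130,350,220),8)
    W=o['top'][1]
    for k in(1,2,3):
        p=rk(*POCK[k]); M=np.hypot(W[...,0]-p[0],W[...,1]-p[1])<.018; print(k,np.nanmean(W[M][:,2]),np.nanstd(W[M][:,2]))
E
```

```text
grasped t=72.5 pos [0.4502 0.0296 0.0429] w=0.0513 F [-0.6 -0.5  5.7]
over pocket t=74.2 pos [ 0.5472 -0.2583  0.1384] w=0.0517 F [-0.9 -0.2 -1.3]
seat hit=True t=75.4 pos [ 0.5473 -0.2595  0.0551] w=0.0516 F [0.  0.6 3.8]
look t=77.8 pos [ 0.233  -0.4706  0.2558] w=0.0658 F [-0.3  0.1  0.8]
1 0.057848044212203 0.0034857376855136125
2 0.05800992868655139 0.0030521889699916234
3 0.0580276689974884 0.003333663432105938
```

View pics/t8c.png

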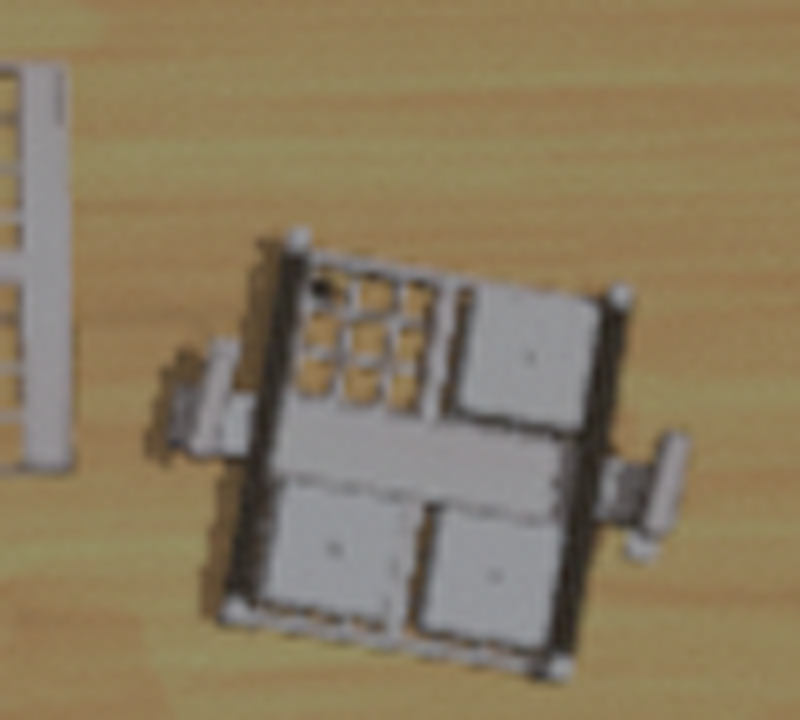

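```bash
python3 - <<'E'
from h import *
m=optics.camera_model('top')
def px(u,v,h):
    X=plane(m,h); u=u/8+250-.5; v=v/8+130-.5
    return np.array([cv2.remap(X[...,k].astype(np.float32),np.array([[np.float32(u)]]),np.array([[np.float32(v)]]),1)[0,0] for k in(0,1)])
for uv,k in(((530,357),(.5473,-.2595)),((334,549),(.4683,-.1747)),((495,577),(.4551,-.2413))): 
    p=px(*uv,.058); print('dimple',p,p-k)
for h in(.066,.068):
    P=np.array([px(*q,h) for q in((298,237),(620,295),(235,608),(562,665))]); print('posts',P.mean(0),np.linalg.norm(P[0]-P[2]),np.linalg.norm(P[1]-P[3]),np.linalg.norm(P[0]-P[1]),np.degrees(np.arctan2(*(P[0]-P[2]+P[1]-P[3])[::-1])),np.degrees(np.arctan2(*(P[0]-P[1]+P[2]-P[3])[::-1]))-90)
a=px(217,398,.103);b=px(669,487,.103);print('fins',a,b,(a+b)/2,np.linalg.norm(a-b),np.degrees(np.arctan2(*(a-b)[::-1]))-90)
# profile along rack x at z=.026
im=np.load('top8.npz')['im'].astype(float).mean(-1)
def prof(h,xs,ys,ax):
    g=[]
    for s in xs:
        v=[]
        for w in ys:
            p=rk(s,w) if ax=='x' else rk(w,s)
            u_,v_=proj([*p,h],m); v.append(cv2.remap(im.astype(np.float32),np.array([[np.float32(u_)]]),np.array([[np.float32(v_)]]),1)[0,0])
        g.append(np.mean(v))
    return np.array(g)
xs=np.arange(-.1,.1001,.002)
g=prof(.026,xs,np.arange(-.05,.055,.003),'x')
print('x prof'); print([(int(round(x*1000)),int(v)) for x,v in zip(xs,g)])
ys=np.arange(-.108,.1081,.0015); g=prof(.103,ys,np.arange(-.018,.019,.003),'y')
print('fin prof',[(round(x*1000,1),int(v)) for x,v in zip(ys,g) if abs(x)>.08])
g=prof(.066,ys,np.r_[np.arange(-.075,-.035,.003),np.arange(.035,.075,.003)],'y')
print('buf prof',[(round(x*1000,1),int(v)) for x,v in zip(ys,g) if .055<abs(x)<.088])
E
```

```text
dimple [ 0.54782724 -0.2601225 ] [ 0.00052724 -0.00062251]
dimple [ 0.468314   -0.17475274] [ 1.39920235e-05 -5.27420521e-05]
dimple [ 0.45492318 -0.24230258] [-0.00017682 -0.00100258]
posts [ 0.50838256 -0.21525145] 0.159132 0.15823089 0.13804889 -10.990901 -11.412521
posts [ 0.50820994 -0.21504778] 0.15892732 0.15802729 0.13787131 -10.990899 -11.412537
fins [ 0.52884257 -0.12508182] [ 0.48789996 -0.30962342] [ 0.50837123 -0.21735263] 0.18902883 -12.509087
x prof
[(-100, 121), (-98, 121), (-96, 122), (-94, 122), (-92, 123), (-90, 123), (-88, 122), (-86, 116), (-84, 116), (-82, 123), (-80, 125), (-78, 122), (-76, 107), (-74, 98), (-72, 109), (-70, 124), (-68, 137), (-66, 142), (-64, 142), (-62, 142), (-60, 142), (-58, 142), (-56, 142), (-54, 142), (-52, 141), (-50, 141), (-48, 141), (-46, 140), (-44, 140), (-42, 141), (-40, 141), (-38, 142), (-36, 142), (-34, 142), (-32, 142), (-30, 142), (-28, 142), (-26, 143), (-24, 143), (-22, 138), (-20, 130), (-18, 128), (-16, 132), (-14, 141), (-12, 147), (-10, 148), (-8, 147), (-6, 147), (-4, 147), (-2, 147), (0, 147), (2, 146), (4, 146), (6, 
[... 1905 characters left out ...]
64(-64.5), 45), (np.float64(-63.0), 47), (np.float64(-61.5), 60), (np.float64(-60.0), 84), (np.float64(-58.5), 109), (np.float64(-57.0), 126), (np.float64(-55.5), 137), (np.float64(55.5), 120), (np.float64(57.0), 116), (np.float64(58.5), 110), (np.float64(60.0), 104), (np.float64(61.5), 99), (np.float64(63.0), 92), (np.float64(64.5), 80), (np.float64(66.0), 70), (np.float64(67.5), 60), (np.float64(69.0), 53), (np.float64(70.5), 49), (np.float64(72.0), 48), (np.float64(73.5), 48), (np.float64(75.0), 51), (np.float64(76.5), 58), (np.float64(78.0), 65), (np.float64(79.5), 70), (np.float64(81.0), 73), (np.float64(82.5), 75), (np.float64(84.0), 79), (np.float64(85.5), 85), (np.float64(87.0), 94)]
```

```bash
python3 - <<'E'
from h import *
m=optics.camera_model('top'); im=np.load('top8.npz')['im']; 
b=blob(im,m,(.595,.013),.052,rad=.05,lo=0,hi=75,satmax=60,pr='handle')
g=im.astype(np.float32).mean(-1); sat=(im.max(-1).astype(float)-im.min(-1)).astype(np.float32)
C0=np.array([.595,.0125])
def val(A,p,h):
    u,v=proj([*p,h],m); return cv2.remap(A,np.array([[np.float32(u)]]),np.array([[np.float32(v)]]),1)[0,0]
def half(xs,v):
    out=[];mid=(v.max()+v.min())/2
    for i in range(len(v)-1):
        if (v[i]-mid)*(v[i+1]-mid)<0: out.append(round(float(xs[i]+(mid-v[i])/(v[i+1]-v[i])*(xs[i+1]-xs[i])),4))
    return out
# y edges at several x, using saturation (wood sat high)
for x in(-.075,-.05,-.025,.025,.05,.075):
    r_=[]
    for s in(-1,1):
        ys=s*np.arange(.068,.095,.001); v=np.array([np.mean([val(sat,C0+[x+dx,y],.015) for dx in(-.01,-.005,0,.005,.01)]) for y in ys]); r_.append(half(ys,v))
    print('x',x,'yedges',r_)
for y in(-.07,.07):
    r_=[]
    for s in(-1,1):
        xs=s*np.arange(.075,.105,.001); v=np.array([np.mean([val(sat,C0+[x,y+dy],.015) for dy in(-.004,0,.004)]) for x in xs]); r_.append(half(xs,v))
    print('y',y,'xedges',r_)
E
```

```text
handle 86 [0.5981 0.0141 0.052 ] [71.7 13.8] ang 88.6
x -0.075 yedges [[-0.0783], [0.0842]]
x -0.05 yedges [[-0.0787], [0.0846]]
x -0.025 yedges [[-0.0791], [0.0842]]
x 0.025 yedges [[-0.08], [0.0837]]
x 0.05 yedges [[-0.08], [0.0833]]
x 0.075 yedges [[-0.0804], [0.0829]]
y -0.07 xedges [[-0.0886], [0.0925]]
y 0.07 xedges [[-0.0882], [0.094]]
```

```bash
sed -i 's/^RC=.*/RC=np.array([.508,-.2172]); RY=np.radians(-11.2)/' h.py; cat >> h.py <<'E'
RC=rk(-.0004,.0002)
E
python3 - <<'E'
from h import *
c=np.array([.5974,.0145]); yl=np.radians(-.65)
q=nearest_down([*c,.15],yl); g=np.r_[c,.0455]
command_gripper(.05)
r.reach(tcp(g+[0,0,.08],q),q)
print(r.move_straight(tcp(g,q),q,speed=.12,max_force=8))
command_gripper(.005,force=80); st('grip')
R=Rn.from_quat(q)
r.move_straight(tcp(g+[0,0,.105],q),q,speed=.15); st('lift')
yw=np.arctan2(*R.as_matrix()[:2,1][::-1]); q2=down(yw+RY-yl)
g2=np.r_[RC,.15]
r.move_straight(tcp(g2,q2),q2,speed=.2); st('over')
r.move_straight(tcp(np.r_[RC,.118],q2),q2,speed=.1); r.hold(.3); st('pre')
hit=r.move_straight(tcp(np.r_[RC,.094],q2),q2,speed=.03,max_force=5); st('hit %s'%hit)
E
```

```text
False
grip t=81.6 pos [0.5979 0.0145 0.0525] w=0.0125 F [-1.2  0.4  5.9]
lift t=82.4 pos [0.5966 0.0146 0.1553] w=0.0123 F [ 0.5  0.  -2.9]
over t=83.8 pos [ 0.5078 -0.2161  0.1559] w=0.0126 F [ 0.4  0.6 -1.9]
pre t=84.6 pos [ 0.5079 -0.2171  0.1246] w=0.0125 F [ 0.2  0.7 -2.2]
hit True t=85.2 pos [ 0.5075 -0.2169  0.1036] w=0.0124 F [-0.1  0.6  6.4]
```

```bash
python3 - <<'E'
from h import *
release(.04); o=look('9',up=0)
save(o['top'][0],'t9c.png',(255,130,350,220),8); save(o['scene'][0],'s9c.png',(160,175,250,260),8)
im,W,m=o['top']
P,_=rect(W,im,.40,.62,-.33,-.11,.058,.074); print(len(P)); A=np.c_[P[:,:2]-RC,np.ones(len(P))]; print('plane',np.linalg.lstsq(A,P[:,2],rcond=None)[0])
E
```

```text
look t=87.7 pos [ 0.2331 -0.4705  0.256 ] w=0.0400 F [-0.3 -0.3 -0.2]
1441
plane [0.00637716 0.00478471 0.06650859]
```

View pics/t9c.png

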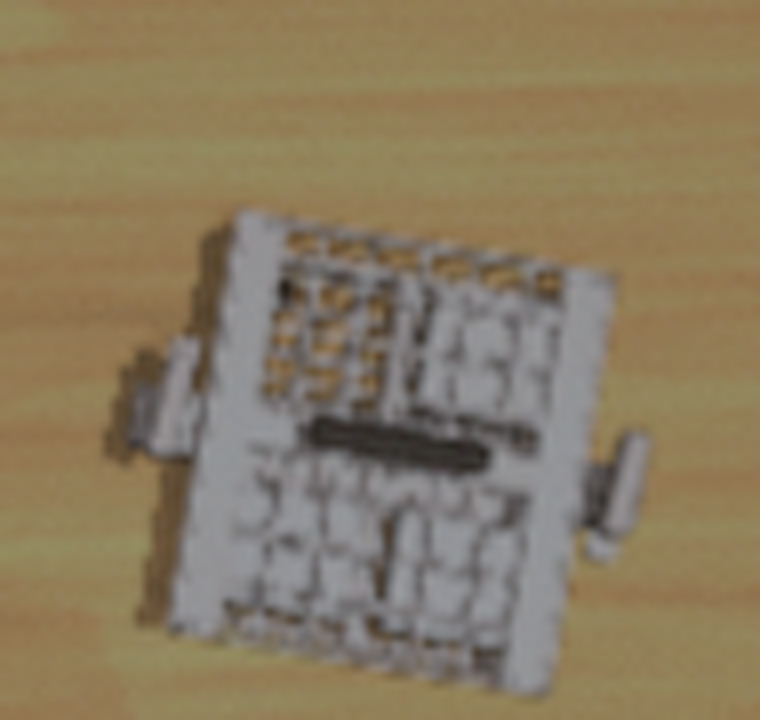

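View pics/s9c.png

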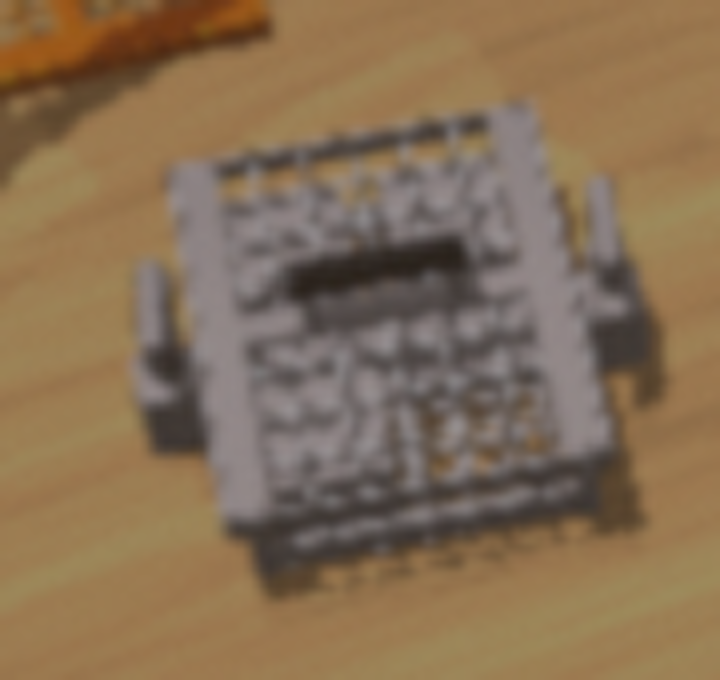

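```bash
cat >> h.py <<'E'
def cam(y,grip=70,zg=.096,extra=2.5):
    c=rk(0,y); best=None
    for k in(0,np.pi):
        y0=RY+np.pi/2+k
        qs=[down(y0-np.radians(a)) for a in np.linspace(0,90+extra,7)]
        s0=r.solve_ik(tcp([*c,zg+.07],qs[0]),qs[0]); s1=r.solve_ik(tcp([*c,zg],qs[-1]),qs[-1])
        if s0 is None or s1 is None: continue
        print(np.round(s0,2),np.round(s1,2))
        cost=abs(s0[5]-r.read_state()['joint_positions'][5])+(10 if abs(s1[5]-s0[5])>2.2 else 0)
        if best is None or cost<best[0]: best=(cost,qs)
    qs=best[1]; g=np.r_[c,zg]
    command_gripper(.032)
    r.reach(tcp(g+[0,0,.08],qs[0]),qs[0])
    if r.move_straight(tcp(g,qs[0]),qs[0],speed=.1,max_force=6): st('CONTACT'); return
    command_gripper(.003,force=grip); s=st('fin gripped')
    for i,q in enumerate(qs[1:],1):
        z=zg-.006*min(1,i/6)
        r.move_straight(tcp([*c,z],q),q,speed=.02)
        s=r.read_state(); print(i,'F',s['contact_force'].round(1),'T',s['torque'].round(2),'w %.4f'%s['grip_width'])
    print('yaw end',np.degrees(np.arctan2(*Rn.from_quat(s['eef_rot']).as_matrix()[:2,1][::-1])),'t',s['time_s'])
E
python3 - <<'E'
from h import *
cam(.095)
E
```

```text
[-0.37  0.45  1.6  -0.    1.09 -1.75] [-0.37  0.54  1.68 -0.    0.92 -0.13]
[-0.37  0.45  1.6  -0.    1.09  1.39] [-0.37  0.54  1.68 -0.    0.92  3.01]
fin gripped t=90.9 pos [ 0.5265 -0.1225  0.1032] w=0.0099 F [-0.9  6.4  5.8]
1 F [-1.1  6.6  5.8] T [ 1.06  0.11 -0.07] w 0.0097
2 F [-1.2  6.1  5.5] T [ 1.03  0.16 -0.1 ] w 0.0097
3 F [-1.4  6.5  5.8] T [ 0.98  0.14 -0.14] w 0.0098
4 F [-0.8  6.1  5.9] T [ 0.95  0.2  -0.11] w 0.0098
5 F [-0.2  5.8  5.8] T [ 0.9   0.2  -0.11] w 0.0098
6 F [-1.3  5.8  6.6] T [0.98 0.28 0.72] w 0.0095
yaw end 166.4143071037021 t 93.4
```

```bash
python3 - <<'E'
from h import *
release(.035)
cam(-.095)
release(.035); o=look('10',up=0)
save(o['top'][0],'t10c.png',(255,130,350,220),8); save(o['scene'][0],'s10c.png',(160,175,250,260),8); 
im,W,m=o['top']
P,_=rect(W,im,.40,.62,-.30,-.13,.055,.074); A=np.c_[P[:,:2]-RC,np.ones(len(P))]; print('plane',np.linalg.lstsq(A,P[:,2],rcond=None)[0])
E
```

```text
[-0.7   0.52  1.49 -0.    1.13 -2.07] [-0.7   0.6   1.56 -0.    0.98 -0.46]
[-0.7   0.52  1.49 -0.    1.13  1.07] [-0.7   0.6   1.56 -0.    0.98  2.68]
fin gripped t=97.5 pos [ 0.4896 -0.3089  0.1032] w=0.0096 F [0.7 7.3 6. ]
1 F [0.1 5.9 6.6] T [ 1.14 -0.01 -0.07] w 0.0093
2 F [0.  5.7 5.3] T [ 1.07 -0.01 -0.08] w 0.0096
3 F [0.1 5.9 6.3] T [ 1.08  0.06 -0.09] w 0.0099
4 F [0.4 6.5 4.5] T [ 1.02  0.   -0.12] w 0.0099
5 F [0.3 6.2 5.7] T [ 1.05  0.07 -0.1 ] w 0.0092
6 F [0.1 6.  5.9] T [1.1  0.09 0.73] w 0.0100
yaw end 166.40656551643292 t 99.9917
look t=103.4 pos [ 0.2323 -0.471   0.2562] w=0.0345 F [-0.8  0.8  0.5]
plane [0.00898273 0.00375716 0.06351596]
```

View pics/t10c.png

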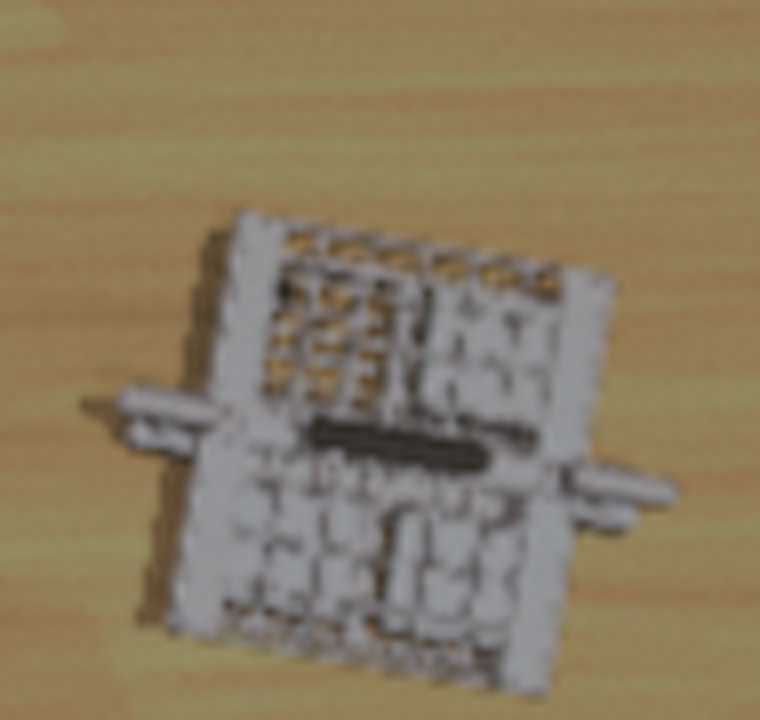

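View pics/s10c.png

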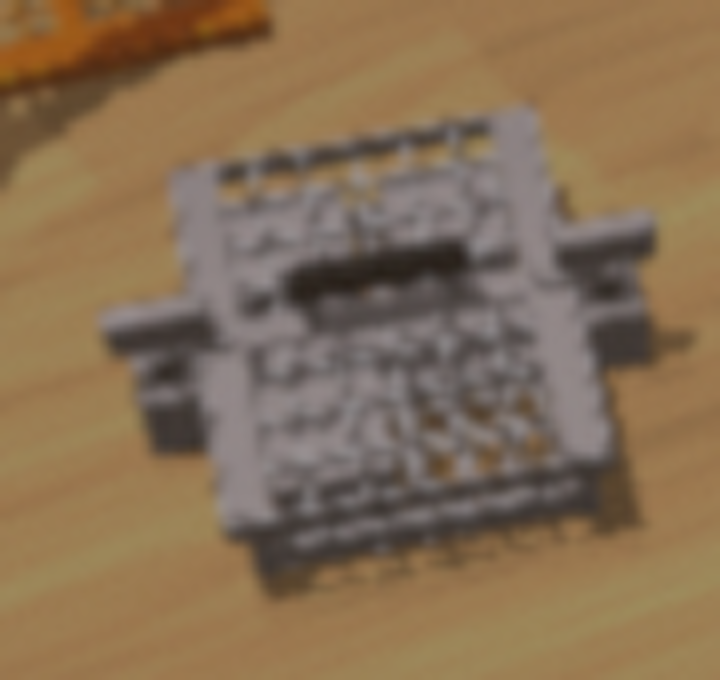

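View pics/scene10.png

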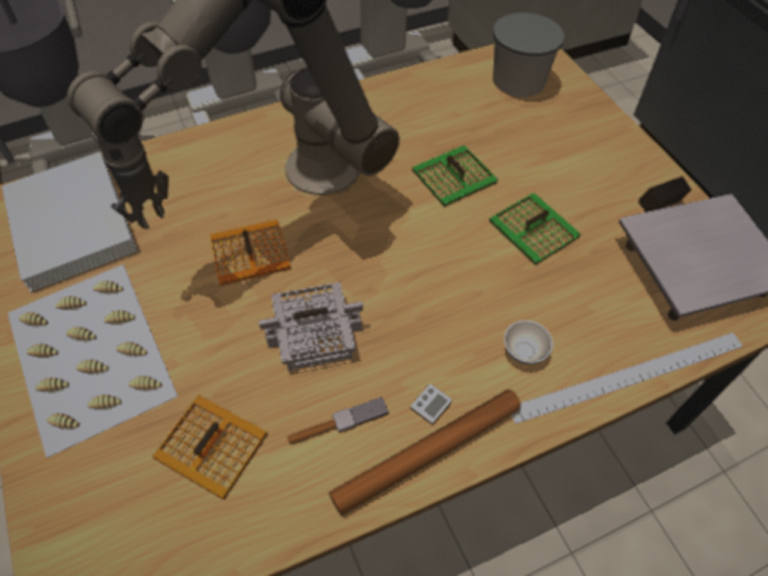

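```bash
python3 - <<'E'
from h import *
st(); r.finish_job()
E
```

```text
t=103.4 pos [ 0.2323 -0.471   0.2562] w=0.0345 F [-0.8  0.8  0.5]
the job is handed in; nothing more can be done
```

The job is done and handed in at about 103 s of the 210 s allowed. All three tins that were present are mouth down in the basket, the grey wire lid is on, and both cams are closed.

- **Tins:** I turned the two lying tins and the mouth-up tin over, then seated them in pockets 1, 2 and 3. No fourth tin was visible in either camera view. The tin tops measure 58 mm, as they should when flat on the pocket floor.
- **Lid:** It sits level with the handle up. After the cams were closed, its measured height dropped by about 3 mm, as expected.
- **Cams:** Both turned until they met their end stops. In the last pictures both fins lie along the basket's y.
- **Bystanders:** The bowl, timer and brush look unmoved in the final picture.

**Disagreements:**
- My first position estimates, made from raw camera depth, were 3–5 mm off. I switched to measuring on known height planes, which agreed with the arm's own readings to about 1 mm.
- The basket's y position read from its end posts differed by about 2 mm from the one read from the cam fins. I used the fins, and the lid seated on the first try.
- One lying tin shifted about 1 cm while I was handling the other. I measured it again before picking it up.

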